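Pack turned lids in a row behind a notched stop

ROBOT

A 7-joint arm with a two-finger parallel gripper is mounted at the origin on the work surface. World frame = base frame: x ahead of the robot, y to its left, z up, the work surface at z = 0. Lengths are in m, angles in rad, forces in N, time in s.
With the tool pointing down it reaches from about 0.4 to 0.925 m from the base axis. Payload 5.6 kg.
Tool frame: the origin (TCP) lies at the very end of the fingers, on their centre line; the grasp point (between the pads) lies 19 mm behind it; z points along the fingers, y is the direction in which the jaws open and shut (so a half turn about z gives the same grasp; the last joint's range is limited). The gripper opens to 85 mm and grips with 20 to 120 N. Pads are 22 mm wide; open, the fingers measure 114 mm over their backs; the gripper's body (76 mm by 85 mm) begins 54 mm behind the grasp point. The pads swing forward as they close: fully open they stand 13 mm farther back than shut.
Start: joints at [-1.221, 0.468, -0.012, 1.603, 0.006, 1.071, -0.056], TCP at [0.249, 0.6, 0.231] pointing down, gripper open.
Joint ranges: [-2.53, 2.53], [-0.31, 2.02], [-1.57, 1.55], [0.28, 2.44], [-1.29, 4.43], [0.15, 1.84], [-2.92, 2.92]. Speed limits (rad/s): [2.57, 2.57, 3.14, 3.14, 3.14, 3.14, 3.14].

INTERFACE

Orientations are given as a unit quaternion [w, x, y, z].
In Python, from plant import env gives the robot as it stands. The module is installed in compiled form; this text tells all that it offers.
- The arm moves only by the shell command python3 -m handwheel 'ROWS'. ROWS is JSON, one flat list of numbers, 7 for each row, row after row: the turn, a rotation vector about the tool's x, y, z in degrees, then the shift along the tool's x, y, z in m, then the closure, from -1 (fully open) to 1 (shut). A call has exactly 5 rows; each row shifts and turns the commanded pose from where the row before left it, along the tool's axes as they then stand; what a row does not reach is not made up. A row lasts 1/10 s, in which the tool goes at most 50 mm and 8.59 degrees, less where a joint would pass 70% of its speed; a pose out of reach is approached as far as the arm can. A call with a gripper value outside its range is refused whole. The fingers move at their own pace and stop on an object; the grip force is fixed at half the most. Time passes only in rows, so rows that do not move let the fingers close, or fill a call up. It gives the time, the measured TCP pose, the force and the opening at its end, in the units of the state.
- env.get_state(): the state, without advancing time (a new reading comes with each control period).
- env.grab_frame(name): name is "scene" or "top" or "wrist"; returns the picture (420x560x3 uint8, red, green, blue); there is no depth.
- env.camera_model(name): a dict with "K" (3x3 intrinsics, pixels), "pose" (4x4, takes a point from camera to world coordinates). Camera axes: x right, y up, looking along -z (the intrinsics and any distortion apply to the point x, -y, -z); pixel columns grow to the right and rows downward; lengths in m; the calibration is good to about 2 mm. A picture is of the moment at which its call begins: read the wrist's pose just before it. camera_model takes no time and is no camera call; for the wrist camera it gives the pose at the moment of the call.
- env.hand_in(): hands the job in, once; it reports no verdict.
The state is a dict: "t": time; "q": joint angles; "dq": joint speeds; "tau": joint torques, N m; "ee_pos": TCP position; "tcp_rot": TCP orientation; "contact_force": force on the tool from outside, world axes, zero at the start; "wrist_torque": the same for the moment, N m; "finger_gap": finger opening in m.
Only numpy, scipy, OpenCV 4.12 (cv2) and the standard library are available. Lean on these libraries where they do the work, as an engineer would, in place of code of your own. Each camera call takes 0.05 s, during which the arm holds its last target.

TASK

Take the sanding block out of the packing rack's trough and leave it in the tool box; then lift the sliding stop out of its notch and set it down in the last notch, at the far end from where it stands. Put every knobbed lid from the table into the trough between the closed end wall and the stop, flat and knob up in a single row, then bring the stop back and drop it fully home in the notch that closes up the row, leaving no room for another lid. Leave the cup, the knobless offcut, the tin and the jar standing where they are.

Things in the scene. Friction and masses are not known exactly. Their poses are not given: they have to be found in the camera images.
- rack: Fixed wooden trough for one row of lids. Origin: underside, on the trough's centreline, at the inner face of the closed wall at its -y end. y runs along the trough away from that wall, x across it away from the robot. Inside 58 wide and 330 long (y = 0 to 330); floor 6 above the table; long walls 6 thick, 18 high; end walls 12 thick, 40 high.
- first_notch (a point): Middle of the floor of the first of six notches in the steel rail beside the trough (rack x = 55, y = 63, 20 above the table), axes as the rack's. The rail is 30 wide, its top at 29. Notches are 15 wide (along y), 9 deep, 50 apart (rack y = 63, 113 .. 313). With the stop in notch k the room between end wall and stop is 50 k + 8 long: k lids.
- stop_slide (a joint): Position of the sliding stop along the rail (rack y), m: 0 in the first notch (where it starts), 0.05 more per notch, 0.25 in the last; about 2.5 mm of play in a notch. It slides freely (under 1 N) once lifted out of its notch and cannot leave the rail.
- stop_lift (a joint): Height of the stop above its seated position, m: 0 seated in a notch; it sinks by its own weight (160 g) when let go. To clear a notch it must be raised by more than 9 mm; 12 to 14 mm is right, 16 mm is the end of its travel. Let go between notches it rests on the rail at about 9 mm.
- stop_tab (a point): A point on the stop's grip tab, an upright wooden plate above the rail, 34 wide (rack x), 10 thick (rack y), from 43 to 77 above the table when seated; the point is central, 62 above the table then. Axes as the rack's. Pinch the tab from above across its thickness.
- stop_face (a point): Bottom centre of the stop's paddle, on its side towards the closed wall (rack -y): 55 nearer the robot, 5 to -y and 55 below stop_tab. The paddle is rigid with the tab (bar at 43 to 53), 52 wide, 10 thick, 7 to 53 above the table when seated. Raised, it still reaches below the top of a lid's disc, so it pushes lids or the block along. Axes as the rack's.
- sanding_block: Cork sanding block, 40 x 70 x 45 tall (x, y, z of its own axes), about 110 g, starting in the trough with its long side along it, beyond the stop, in the stop's way. Origin: centre of its underside. Its top 33 mm stand above the trough's walls.
- tool_box: Fixed open plywood box for tools at the right, empty, 160 x 120 outside (its x, y), 35 tall, walls and floor 6 thick. Origin: centre of its underside.
- lid1: Turned wooden lid, about 50 g: a disc 50 across and 20 thick with an upright round knob 20 across and 26 tall on its middle (46 in all). It starts on the table between robot and rack, knob up. Origin: centre of its underside, z towards the knob. Three to five of lid1 to lid5 are present.
- lid2: Turned wooden lid, about 50 g: a disc 50 across and 20 thick with an upright round knob 20 across and 26 tall on its middle (46 in all). It starts on the table between robot and rack, knob up. Origin: centre of its underside, z towards the knob. Three to five of lid1 to lid5 are present.
- lid3: Turned wooden lid, about 50 g: a disc 50 across and 20 thick with an upright round knob 20 across and 26 tall on its middle (46 in all). It starts on the table between robot and rack, knob up. Origin: centre of its underside, z towards the knob. Three to five of lid1 to lid5 are present.
- lid4: Turned wooden lid, about 50 g: a disc 50 across and 20 thick with an upright round knob 20 across and 26 tall on its middle (46 in all). It starts on the table between robot and rack, knob up. Origin: centre of its underside, z towards the knob. Three to five of lid1 to lid5 are present.
- lid5: Turned wooden lid, about 50 g: a disc 50 across and 20 thick with an upright round knob 20 across and 26 tall on its middle (46 in all). It starts on the table between robot and rack, knob up. Origin: centre of its underside, z towards the knob. Three to five of lid1 to lid5 are present.
- cup: Bystander, to be left where it is: small turned dark-wood cup, 44 across, 45 tall, standing among the lids (mm). Origin: centre of its underside.
- offcut: Bystander, to be left where it is: plain round wooden offcut without a knob, 50 across, 30 tall, standing among the lids (mm). Origin: centre of its underside.
- oil_tin: Bystander, to be left where it is: steel tin, 56 across, 100 tall, on the left (mm). Origin: centre of its underside.
- wax_jar: Bystander, to be left where it is: amber glass jar with a steel cap, 60 across, 60 tall, on the right beyond the tool box (mm). Origin: centre of its underside.
Not all that is in view belongs to the job. Leave any red or turquoise look-alike of the sanding_block alone.

How it is judged:
On the way, in this order (a step that is already met when the one before it is completed fails the run):
1. the sanding block lies in the tool box, let go (x of sanding_block in the frame of tool_box between -0.07 and 0.07 m and y of sanding_block in the frame of tool_box between -0.05 and 0.05 m and z of sanding_block in the frame of tool_box below 0.045 m and linear speed of sanding_block below 0.02 m/s and contact force between sanding_block and the fingers below 0.1 N), for 0.2 s.
2. the stop sits fully down in the last notch (value of joint stop_slide above 0.245 m and value of joint stop_lift below 0.003 m), for 0.2 s.
At the end, for the whole second after the job is handed in: Every lid lies flat on the trough floor (4 mm), knob up (8 degrees), at rest between closed end and stop; the stop is fully down (3 mm) in notch n for n lids, so that no 50 mm place between wall and stop is empty; the sanding block rests in the tool box (x of lid1 in the frame of rack between -0.008 and 0.008 m and y of each of lid1, lid2, lid3, lid4, lid5 in the frame of rack above 0.018 m and z of each of lid1, lid2, lid3, lid4, lid5 in the frame of rack below 0.01 m and angle between each of lid1, lid2, lid3, lid4, lid5's own z axis and vertical below 0.15 rad and y of each of lid1, lid2, lid3, lid4, lid5 in the frame of stop_face below -0.018 m and linear speed of each of lid1, lid2, lid3, lid4, lid5, sanding_block below 0.02 m/s and x of lid2 in the frame of rack between -0.008 and 0.008 m and x of lid3 in the frame of rack between -0.008 and 0.008 m and x of lid4 in the frame of rack between -0.008 and 0.008 m and x of lid5 in the frame of rack between -0.008 and 0.008 m and (y of lid1 in the frame of rack between 0.02 and 0.038 m or y of lid2 in the frame of rack between 0.02 and 0.038 m or y of lid3 in the frame of rack between 0.02 and 0.038 m or y of lid4 in the frame of rack between 0.02 and 0.038 m or y of lid5 in the frame of rack between 0.02 and 0.038 m) and (value of joint stop_slide below 0.03 m or y of lid1 in the frame of rack between 0.07 and 0.088 m or y of lid2 in the frame of rack between 0.07 and 0.088 m or y of lid3 in the frame of rack between 0.07 and 0.088 m or y of lid4 in the frame of rack between 0.07 and 0.088 m or y of lid5 in the frame of rack between 0.07 and 0.088 m) and (value of joint stop_slide below 0.08 m or y of lid1 in the frame of rack between 0.12 and 0.138 m or y of lid2 in the frame of rack between 0.12 and 0.138 m or y of lid3 in the frame of rack between 0.12 and 0.138 m or y of lid4 in the frame of rack between 0.12 and 0.138 m or y of lid5 in the frame of rack between 0.12 and 0.138 m) and (value of joint stop_slide below 0.13 m or y of lid1 in the frame of rack between 0.17 and 0.188 m or y of lid2 in the frame of rack between 0.17 and 0.188 m or y of lid3 in the frame of rack between 0.17 and 0.188 m or y of lid4 in the frame of rack between 0.17 and 0.188 m or y of lid5 in the frame of rack between 0.17 and 0.188 m) and (value of joint stop_slide below 0.18 m or y of lid1 in the frame of rack between 0.22 and 0.238 m or y of lid2 in the frame of rack between 0.22 and 0.238 m or y of lid3 in the frame of rack between 0.22 and 0.238 m or y of lid4 in the frame of rack between 0.22 and 0.238 m or y of lid5 in the frame of rack between 0.22 and 0.238 m) and (value of joint stop_slide below 0.23 m or y of lid1 in the frame of rack between 0.27 and 0.288 m or y of lid2 in the frame of rack between 0.27 and 0.288 m or y of lid3 in the frame of rack between 0.27 and 0.288 m or y of lid4 in the frame of rack between 0.27 and 0.288 m or y of lid5 in the frame of rack between 0.27 and 0.288 m) and value of joint stop_lift below 0.003 m and x of sanding_block in the frame of tool_box between -0.07 and 0.07 m and y of sanding_block in the frame of tool_box between -0.05 and 0.05 m and z of sanding_block in the frame of tool_box below 0.045 m); the robot touches nothing.
It fails at once if a bystander (cup, offcut, tin or jar) is shoved more than 6 cm from its place (distance of any of cup, offcut, oil_tin, wax_jar from where it was at the start of the episode above 0.06 m).
It fails at once if the cup, offcut, tin or jar is knocked over (angle between any of cup, offcut, oil_tin, wax_jar's own z axis and vertical above 0.7 rad).
Of lid1, lid2, lid3, lid4, lid5 only 3 to 5 are there at a start; the rules pass over those that are not, and their reading is None.
At some moment in a run one of lid1, lid2, lid3, lid4, lid5, sanding_block may be knocked a few centimetres aside while the robot is not near it.
Once in a run the grip may slacken for a moment while it holds something.
It also fails if it takes over 210 s, if anything falls off the work surface, if the arm or the gripper's body presses on something with over 40 N, if the wrist force passes 120 N, or if a joint passes its speed limit or range.

## Working session

There is one attempt and no reset: what is moved stays moved. The work goes in short steps, Python scripts to look and compute and a shell command to move; the robot and the scene stay as the last step left them, time stands still between calls to the robot, and variables do not carry over. Pictures are saved under pics/ and viewed, and the job is handed in when it is done.

```bash
mkdir -p pics; ls; python3 - <<'E'
from plant import env
import cv2,numpy as np
s=env.get_state(); print({k:np.round(v,4) for k,v in s.items()})
for n in ["scene","top","wrist"]:
    m=env.camera_model(n); print(n,m.keys(),np.round(m["K"],2).tolist(),np.round(m["pose"],4).tolist())
    cv2.imwrite(f"pics/{n}0.png",env.grab_frame(n)[:,:,::-1])
E
```

```text
pics
{'t': np.float64(0.0), 'q': array([-1.221 ,  0.4684, -0.0116,  1.6036,  0.006 ,  1.0713, -0.0563]), 'dq': array([ 0.0014, -0.001 , -0.001 ,  0.0015,  0.0007,  0.0003, -0.0013]), 'tau': array([-1.70000e-03, -5.32396e+01,  2.09000e-02, -2.51311e+01,
        1.14000e-02,  7.50000e-03,  0.00000e+00]), 'ee_pos': array([0.2487, 0.6   , 0.2303]), 'tcp_rot': array([-1.000e-04,  1.952e-01,  9.808e-01, -9.000e-04]), 'contact_force': array([-0.1991, -0.3478, -0.3176]), 'wrist_torque': array([-0.0272,  0.0044, -0.0097]), 'finger_gap': np.float64(0.0854)}
scene dict_keys(['K', 'pose']) [[459.66, 0.0, 282.34], [0.0, 459.66, 207.64], [0.0, 0.0, 1.0]] [[0.6005, -0.403, 0.6906, 1.2409], [0.7992, 0.3299, -0.5025, -0.54], [-0.0254, 0.8537, 0.5202, 0.6334], [0.0, 0.0, 0.0, 1.0]]
top dict_keys(['K', 'pose']) [[470.99, 0.0, 281.19], [0.0, 470.99, 205.8], [0.0, 0.0, 1.0]] [[0.0169, 0.9873, -0.1578, 0.3713], [-0.9999, 0.0165, -0.0036, -0.0199], [-0.001, 0.1578, 0.9875, 1.1312], [0.0, 0.0, 0.0, 1.0]]
wrist dict_keys(['K', 'pose']) [[373.31, 0.0, 276.41], [0.0, 373.31, 205.94], [0.0, 0.0, 1.0]] [[0.3833, -0.8905, -0.2452, 0.1862], [0.9236, 0.3693, 0.1027, 0.6259], [-0.0009, -0.2659, 0.964, 0.3719], [0.0, 0.0, 0.0, 1.0]]
```

View pics/scene0.png

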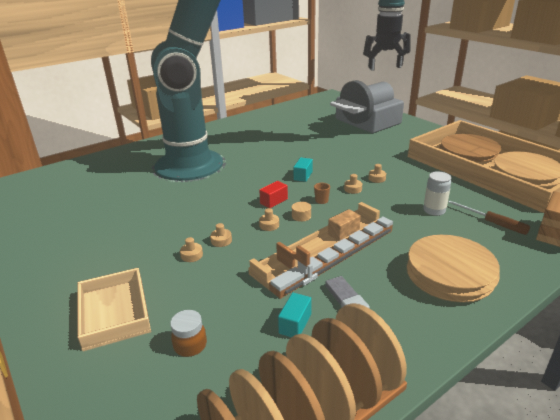

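View pics/top0.png

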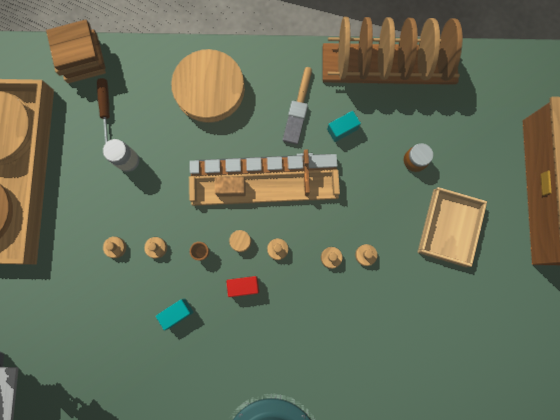

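```bash
python3 - <<'E'
import cv2
a=cv2.imread('pics/top0.png')
cv2.imwrite('pics/top0a.png',cv2.resize(a[130:340,150:420],None,fx=2.8,fy=2.8,interpolation=cv2.INTER_CUBIC))
E
```

```text
(no output)
```

View pics/top0a.png

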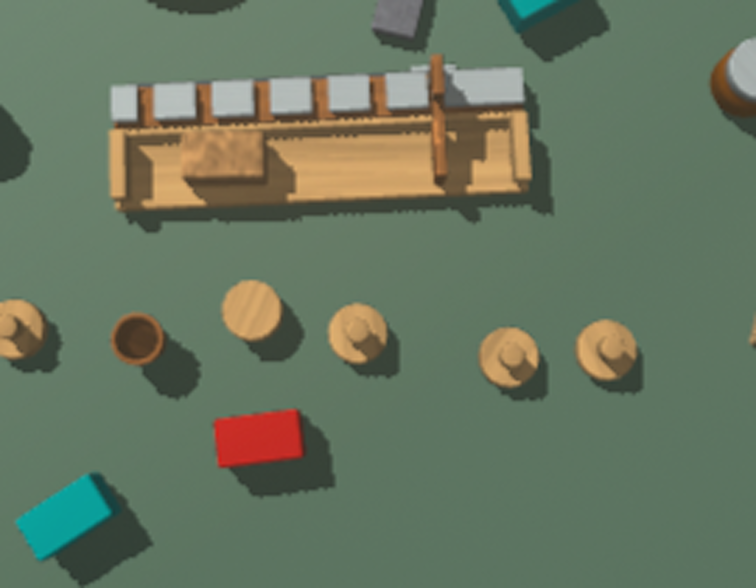

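Top view: knobbed lids are at pixels (113,247), (155,247), (278,249), (332,258) and (367,255), so n=5 and the final notch is 5. The cup is at (199,251) and the knobless offcut at (240,241). Candidates for the sanding block are the cork one in the trough at (230,185), red at (242,287), and turquoise at (173,314) and (344,124). I choose the cork one, and the crop confirms its texture and that it lies in the trough. The stop is at (307,172), the tool box at (453,228), the tin at (118,152) and the jar at (419,156).

```bash
cat > h.py <<'E'
from plant import env
import cv2,numpy as np
from scipy.optimize import least_squares
from scipy.spatial.transform import Rotation as R
def proj(m,P):
    P=np.atleast_2d(P); T=np.linalg.inv(m["pose"]); c=P@T[:3,:3].T+T[:3,3]
    return np.c_[m["K"][0,0]*c[:,0]/-c[:,2]+m["K"][0,2], -m["K"][1,1]*c[:,1]/-c[:,2]*1+m["K"][1,2]]
def back(m,uv,z):
    u,v=uv; K=m["K"]; d=np.array([(u-K[0,2])/K[0,0],-(v-K[1,2])/K[1,1],-1]); d=m["pose"][:3,:3]@d; o=m["pose"][:3,3]
    return o+d*(z-o[2])/d[2]
def rackP(p,pts): # p=x,y,yaw
    pts=np.atleast_2d(pts); c,s=np.cos(p[2]),np.sin(p[2])
    return np.c_[p[0]+c*pts[:,0]-s*pts[:,1],p[1]+s*pts[:,0]+c*pts[:,1],pts[:,2]]
def box(m,img,p,lo,hi,col,sc,off):
    c=[[x,y,z] for x in (lo[0],hi[0]) for y in (lo[1],hi[1]) for z in (lo[2],hi[2])]
    q=(proj(m,rackP(p,c))-off)*sc
    for i in range(8):
        for j in range(i):
            if bin(i^j).count('1')==1: cv2.line(img,tuple(np.int32(q[i]*8)),tuple(np.int32(q[j]*8)),col,1,cv2.LINE_AA,3)
def crop(a,x0,x1,y0,y1,sc): return cv2.resize(a[y0:y1,x0:x1],None,fx=sc,fy=sc,interpolation=cv2.INTER_CUBIC)
def st():
    s=env.get_state(); r=R.from_quat(np.r_[s['tcp_rot'][1:],s['tcp_rot'][0]]); return s,r
def rows(tgt,yaw_jaw=None):
    "tool-frame shift needed to reach tgt"
    s,r=st(); return r.inv().apply(np.array(tgt)-s['ee_pos'])
E
python3 - <<'E'
from h import *
m=env.camera_model("top"); K=m["K"]
print(m["pose"].shape)
px=np.array([[512,112],[525,111],[530,178],[516,180],[110,130],[124,130],[125,198],[110,198]])/2.8+[150,130]-0.3
for q in px: print(np.round(back(m,q,0.04),4))
lp=dict(a=(113,247),b=(155,247),c=(278,249),d=(332,258),e=(367,255))
for k,v in lp.items(): print(k,np.round(back(m,v,0.02),3))
print('cup',back(m,(199,251),.045),'off',back(m,(240,241),.03))
print('block',back(m,(230,184),.051),'box',back(m,(453,228),.02))
E
```

```text
(4, 4)
[ 0.6345 -0.1364  0.04  ]
[ 0.6356 -0.1474  0.04  ]
[ 0.5779 -0.1515  0.04  ]
[ 0.5759 -0.1397  0.04  ]
[0.6132 0.2039 0.04  ]
[0.6134 0.192  0.04  ]
[0.5551 0.1885 0.04  ]
[0.5549 0.2011 0.04  ]
a [0.444 0.379 0.02 ]
b [0.446 0.28  0.02 ]
c [ 0.446 -0.01   0.02 ]
d [ 0.427 -0.137  0.02 ]
e [ 0.435 -0.219  0.02 ]
cup [0.43643397 0.1713838  0.045     ] off [0.46227225 0.07912192 0.03      ]
block [0.59357845 0.10473031 0.051     ] box [ 0.50241271 -0.42391157  0.02      ]
```

```bash
python3 - <<'E'
from h import *
m=env.camera_model("top")
px=np.array([[512,112],[525,111],[530,178],[516,180],[110,130],[124,130],[125,198],[110,198]])/2.8+[150,130]-0.3
W=np.array([[29,0],[29,-12],[-29,-12],[-29,0],[29,342],[29,330],[-29,330],[-29,342]])/1000
W=np.c_[W,np.full(8,.04)]
f=least_squares(lambda p:(proj(m,rackP(p,W))-px).ravel(),[.605,-.138,.063])
print(f.x,np.round(f.fun,1)); np.save('rack.npy',f.x)
def ov(n,src,x0,x1,y0,y1,sc,out):
    m=env.camera_model(n); a=crop(cv2.imread(src),x0,x1,y0,y1,sc); off=np.array([x0-.5+.5/sc,y0-.5+.5/sc])
    p=f.x
    box(m,a,p,(-.029,-.012,.0),(.029,0,.04),(0,0,255),sc,off)
    box(m,a,p,(-.029,.33,.0),(.029,.342,.04),(0,0,255),sc,off)
    for k in range(6): box(m,a,p,(.04,.0555+.05*k,.02),(.07,.0705+.05*k,.029),(255,0,0),sc,off)
    box(m,a,p,(.038,.058,.043),(.072,.068,.077),(0,255,0),sc,off)
    cv2.imwrite(out,a)
ov('top','pics/top0.png',170,360,130,220,4,'pics/ov1.png')
ov('scene','pics/scene0.png',230,420,190,300,4,'pics/ov2.png')
E
```

```text
[ 0.6056233  -0.13836287  0.06390503] [ 0.1 -0.   0.5  0.1  0.3  0.2  0.2 -0.3 -0.4  0.2 -0.3 -0.  -0.3 -0.2
 -0.   0. ]
```

View pics/ov1.png

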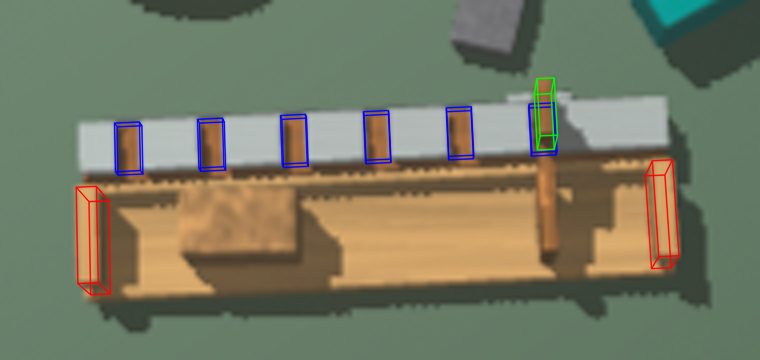

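View pics/ov2.png

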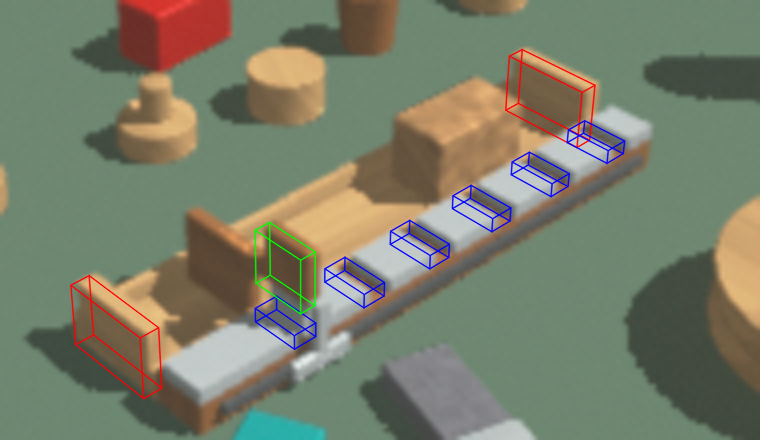

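```bash
python3 -m handwheel '[0,0,-8,0,0,0,-1, 0,0,-8,0,0,0,-1, 0,0,-8,0,0,0,-1, 0,0,-2.2,0,0,0,-1, 0,0,0,0,0,0,-1]'
cat >> h.py <<'E'
rk=np.load('rack.npy') if __import__('os').path.exists('rack.npy') else None
def inrack(P):
    c,s=np.cos(rk[2]),np.sin(rk[2]); d=np.array(P)[:2]-rk[:2]; return np.array([c*d[0]+s*d[1],-s*d[0]+c*d[1]])
def go(x,y,z):
    s,r=st(); yaw=np.degrees(np.arctan2(*r.apply([0,1,0])[[1,0]])); d=rows([x,y,z])
    print('t',round(float(s['t']),2),'pos',np.round(s['ee_pos'],4),'jawyaw',round(yaw,1),'tilt',np.round(np.degrees(np.arccos(-r.apply([0,0,1])[2])),2),'gap',round(float(s['finger_gap']),4),'F',np.round(s['contact_force'],1)); print('shift tool mm',np.round(d*1000,1),'len',round(np.linalg.norm(d)*1000,1))
E
python3 - <<'E'
from h import *
m=env.camera_model('top')
b=back(m,(230,184.6),.051); print(b,inrack(b)); go(b[0],b[1],.15)
E
```

```text
t: 0.65
ee_pos: [0.2489, 0.6002, 0.2309]
tcp_rot: [-0.0, -0.032, 0.999, -0.0]
contact_force: [0.1, 0.8, 0.0]
finger_gap: 0.0851
[0.59214688 0.10468155 0.051     ] [0.00207228 0.24340894]
t 0.65 pos [0.2489 0.6002 0.2309] jawyaw 93.7 tilt 0.04 gap 0.0851 F [0.1 0.8 0. ]
shift tool mm [-310.8 -516.5   81.1] len 608.2
```

```bash
python3 -m handwheel '[0,0,0,-0.024,-0.040,0.004,-1, 0,0,0,-0.024,-0.040,0.004,-1, 0,0,0,-0.024,-0.040,0.004,-1, 0,0,0,-0.024,-0.040,0.004,-1, 0,0,0,-0.024,-0.040,0.004,-1]'
python3 -m handwheel '[0,0,0,-0.024,-0.040,0.004,-1, 0,0,0,-0.024,-0.040,0.004,-1, 0,0,0,-0.024,-0.040,0.004,-1, 0,0,0,-0.024,-0.040,0.004,-1, 0,0,0,-0.024,-0.040,0.004,-1]'
python3 - <<'E'
from h import *
go(.592,.1047,.15)
m=env.camera_model('wrist'); cv2.imwrite('pics/w1.png',env.grab_frame('wrist')[:,:,::-1])
E
```

```text
t: 1.15
ee_pos: [0.3823, 0.4069, 0.2111]
tcp_rot: [0.0, -0.032, 1.0, -0.0]
contact_force: [0.2, 0.0, -0.1]
finger_gap: 0.0852
t: 1.65
ee_pos: [0.5149, 0.2151, 0.1913]
tcp_rot: [0.0, -0.032, 0.999, 0.0]
contact_force: [1.1, 0.8, 0.3]
finger_gap: 0.0855
t 1.65 pos [0.5149 0.2151 0.1913] jawyaw 93.6 tilt 0.02 gap 0.0855 F [1.1 0.8 0.3]
shift tool mm [ -70.  -115.1   41.3] len 140.9
```

View pics/w1.png

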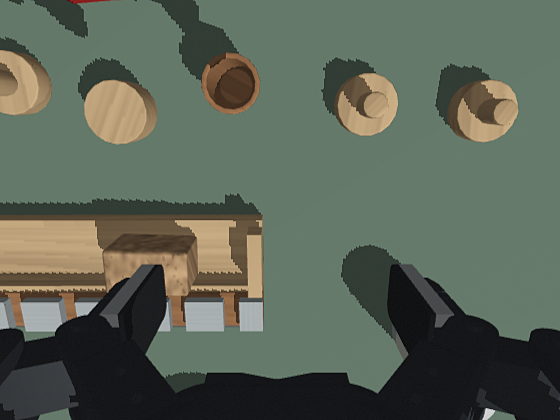

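Wrist view shows two lids (knobs at (375,105) and (505,110)), the cup at (232,82), the offcut at (120,110), and the block with its upper edges from (103,262) to (197,238).

```bash
python3 - <<'E'
from h import *
m=env.camera_model('wrist')
for q in [(104,247),(119,234),(197,238),(198,263),(160,266),(104,266)]: b=back(m,q,.051); print(q,b,inrack(b))
for q in [(368,104),(484,111)]: print('disc',back(m,q,.02))
for q in [(376,105),(505,111)]: print('knob',back(m,q,.046))
for q in [(264,216),(249,234)]: print(q,inrack(back(m,q,.018)),inrack(back(m,q,.04)))
a=cv2.imread('pics/w1.png'); cv2.imwrite('pics/w1c.png',crop(a,60,280,190,350,3.5))
E
```

```text
(104, 247) [0.5717537  0.06855958 0.051     ] [-0.02058608  0.20866304]
(119, 234) [0.55991432 0.08137041 0.051     ] [-0.03158318  0.2222038 ]
(197, 238) [0.5599894  0.14371454 0.051     ] [-0.02752685  0.28441588]
(198, 263) [0.58171457 0.14441713 0.051     ] [-0.00580116  0.28372963]
(160, 266) [0.58605919 0.1132773  0.051     ] [-0.00345405  0.25237591]
(104, 266) [0.58853068 0.06735332 0.051     ] [-0.00392038  0.20638784]
disc [0.44954563 0.27549182 0.02      ]
disc [0.4501186  0.36972148 0.02      ]
knob [0.45012266 0.27543406 0.046     ]
knob [0.44943802 0.37133929 0.046     ]
(264, 216) [-0.0352396   0.33711124] [-0.04200844  0.33804815]
(249, 234) [-0.01858305  0.32337088] [-0.02651857  0.32527021]
```

View pics/w1c.png

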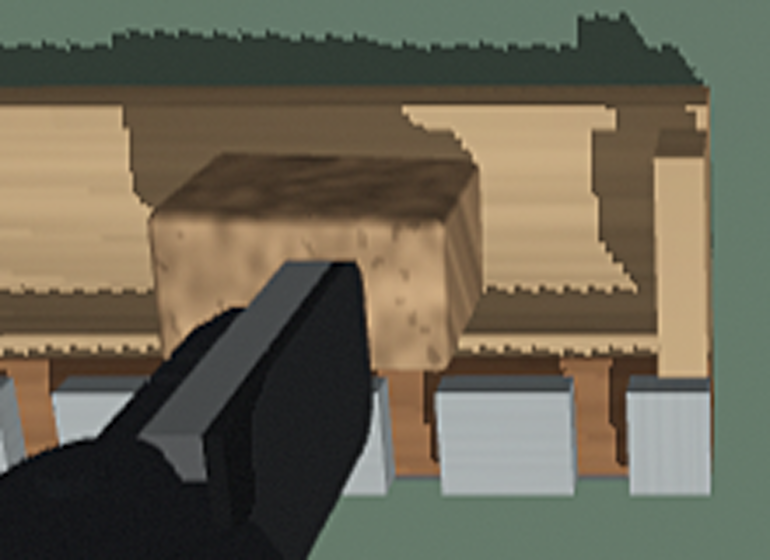

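```bash
python3 - <<'E'
from h import *
d=np.array([[152,218],[445,222],[440,368],[165,356]])/3.5+[60,190]
# same moment pose: arm unmoved
m=env.camera_model('wrist')
P=[back(m,q,.051) for q in d]
for p in P: print(p,inrack(p))
for q in [(708,90),(708,380),(655,155),(655,375)]:
  q=np.array(q)/3.5+[60,190]; print(inrack(back(m,q,.018)),inrack(back(m,q,.029)),inrack(back(m,q,.04)))
E
```

```text
[0.57639624 0.06776364 0.051     ] [-0.01600385  0.20757224]
[0.57375324 0.13565125 0.051     ] [-0.01430604  0.27549007]
[0.61154129 0.13398881 0.051     ] [0.02329871 0.27141781]
[0.61190586 0.06829451 0.051     ] [0.01946719 0.20583433]
[-0.03551881  0.33560797] [-0.03889345  0.33612907] [-0.04226809  0.33665016]
[0.04579482 0.33380313] [0.03957242 0.33438743] [0.03335003 0.33497174]
[-0.01833016  0.32170401] [-0.02230678  0.32271205] [-0.0262834   0.32372009]
[0.0441632  0.31963529] [0.03799795 0.32071578] [0.0318327  0.32179627]
```

```bash
python3 - <<'E'
from h import *
go(.592,.1047,.15)
E
python3 -m handwheel '[0,0,0,-0.024,-0.038,0.01,-1, 0,0,0,-0.024,-0.038,0.01,-1, 0,0,0,-0.020,-0.037,0.01,-1, 0,0,0,0,0,0,-1, 0,0,0,0,0,0,-1]'
python3 - <<'E'
from h import *
go(.592,.1047,.15)
m=env.camera_model('wrist'); cv2.imwrite('pics/w2.png',env.grab_frame('wrist')[:,:,::-1])
go(.592,.1047,.15)
m2=env.camera_model('wrist'); print(m['pose']-m2['pose'])
np.save('w2.npy',m['pose'])
E
```

```text
t 1.7 pos [0.5197 0.206  0.1908] jawyaw 93.0 tilt 0.34 gap 0.0854 F [ 3.9 -5.6  0.4]
shift tool mm [ -66.8 -104.8   41.5] len 131.0
t: 2.2
ee_pos: [0.5892, 0.1073, 0.1607]
tcp_rot: [-0.001, -0.03, 1.0, -0.0]
contact_force: [-0.4, 1.6, 0.1]
finger_gap: 0.0853
t 2.2 pos [0.5892 0.1073 0.1607] jawyaw 93.5 tilt 0.07 gap 0.0853 F [-0.4  1.6  0.1]
shift tool mm [-2.7 -2.8 10.7] len 11.3
t 2.25 pos [0.5888 0.109  0.161 ] jawyaw 93.7 tilt 0.05 gap 0.0857 F [-0.1  0.3 -0.3]
shift tool mm [-2.9 -4.5 11. ] len 12.3
[[ 0.00285568 -0.00026252  0.00028774  0.00040246]
 [ 0.00017796  0.00252642  0.00158066 -0.00138427]
 [-0.00083082  0.00038838  0.00010803 -0.00033053]
 [ 0.          0.          0.          0.        ]]
```

View pics/w2.png

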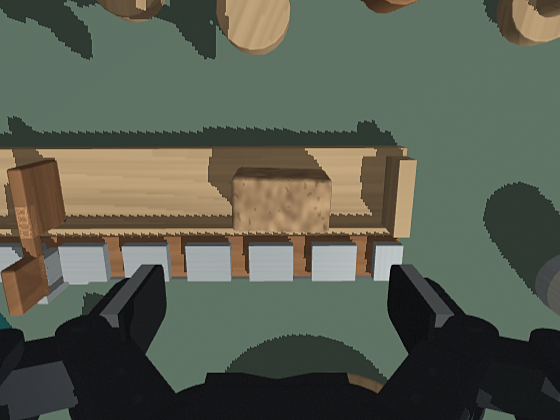

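The earlier wrist picture was taken while the arm was still moving, which explains the offset. This one shows the block's top at pixels (233..330, 180..233) and the end wall at about (400,200).

```bash
python3 - <<'E'
from h import *
m=env.camera_model('wrist'); m=dict(K=m['K'],pose=np.load('w2.npy'))
a=cv2.imread('pics/w2.png'); x0,x1,y0,y1,sc=0,430,120,340,1.8
c=crop(a,x0,x1,y0,y1,sc); off=np.array([x0-.5+.5/sc,y0-.5+.5/sc]); p=rk
box(m,c,p,(-.029,.33,.0),(.029,.342,.04),(0,0,255),sc,off)
for k in range(6): box(m,c,p,(.04,.0555+.05*k,.02),(.07,.0705+.05*k,.029),(255,0,0),sc,off)
box(m,c,p,(.038,.058,.043),(.072,.068,.077),(0,255,0),sc,off)
box(m,c,p,(.002-.02,.2434-.035,.006),(.022,.2784,.051),(255,0,255),sc,off)
cv2.imwrite('pics/w2o.png',c)
E
```

```text
(no output)
```

View pics/w2o.png

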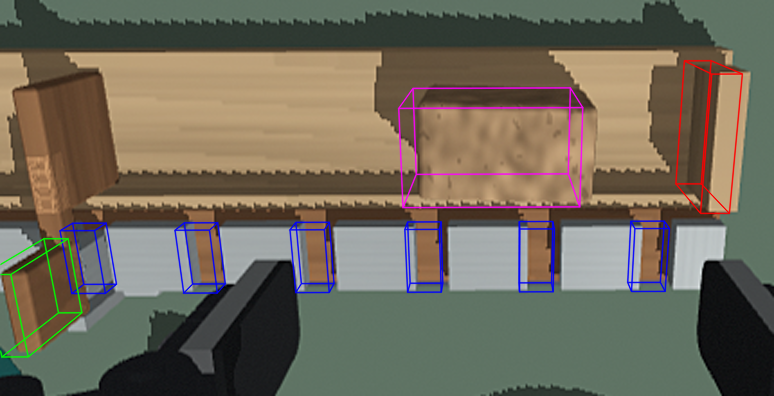

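```bash
cat > wov.py <<'E'
import sys
from h import *
def wov(out,x0=0,x1=430,y0=120,y1=340,sc=1.8):
    m=env.camera_model('wrist'); a=env.grab_frame('wrist')[:,:,::-1]; m2=env.camera_model('wrist'); print('drift',np.round((m2['pose']-m['pose'])[:3,3]*1000,2))
    cv2.imwrite('pics/raw_'+out,a); np.save('pics/raw_'+out+'.npy',m['pose'])
    c=crop(np.ascontiguousarray(a),x0,x1,y0,y1,sc); off=np.array([x0-.5+.5/sc,y0-.5+.5/sc]); p=rk
    box(m,c,p,(-.029,.33,.0),(.029,.342,.04),(0,0,255),sc,off)
    box(m,c,p,(-.029,-.012,.0),(.029,0,.04),(0,0,255),sc,off)
    for k in range(6): box(m,c,p,(.04,.0555+.05*k,.02),(.07,.0705+.05*k,.029),(255,0,0),sc,off)
    box(m,c,p,(.002-.02,.2434-.035,.006),(.022,.2784,.051),(255,0,255),sc,off)
    cv2.imwrite('pics/'+out,c)
E
python3 - <<'E'
from wov import *
wov('w3o.png')
E
```

```text
drift [-0.19  0.72  0.25]
```

View pics/w3o.png

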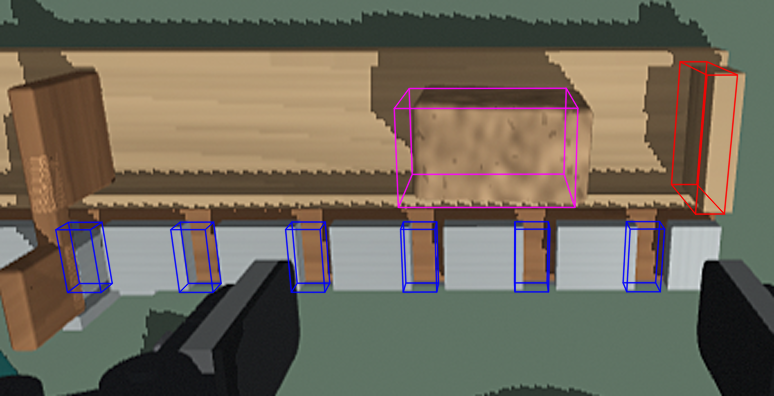

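```bash
python3 - <<'E'
from h import *
a=cv2.imread('pics/scene0.png')
cv2.imwrite('pics/sc_a.png',crop(a,225,310,220,295,8))
cv2.imwrite('pics/sc_b.png',crop(a,320,400,195,265,8))
E
```

```text
(no output)
```

View pics/sc_a.png

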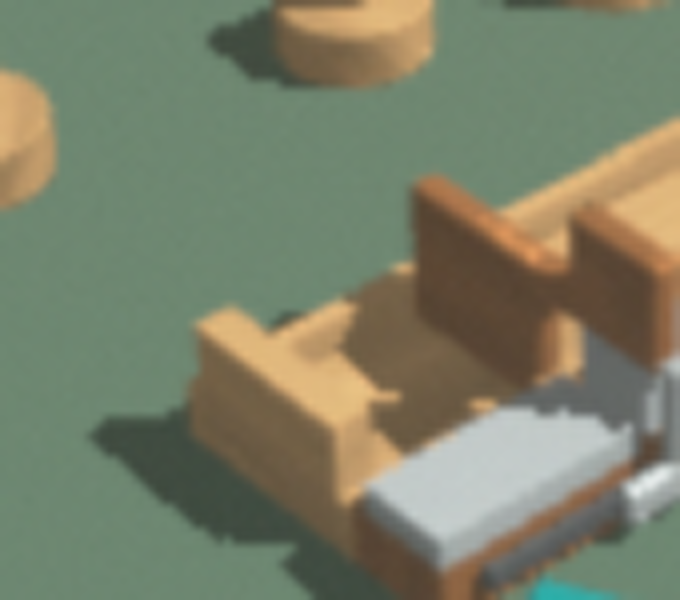

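View pics/sc_b.png

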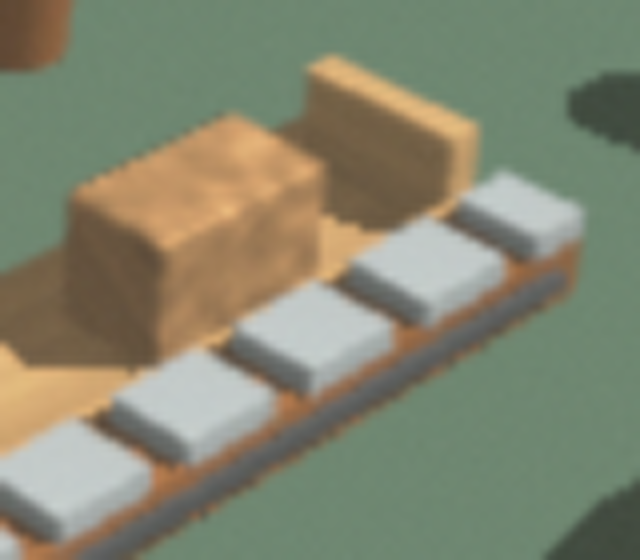

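```bash
python3 - <<'E'
from h import *
T=env.camera_model("top");S=env.camera_model("scene");Wm=dict(K=env.camera_model("wrist")['K'],pose=np.load('pics/raw_w3o.png.npy'))
tp=np.array([[512,112],[525,111],[530,178],[516,180],[110,130],[124,130],[125,198],[110,198]])/2.8+[150,130]-0.3
tW=np.array([[29,0,40],[29,-12,40],[-29,-12,40],[-29,0,40],[29,342,40],[29,330,40],[-29,330,40],[-29,342,40]])/1000
sp=np.r_[np.array([[197,322],[232,305],[338,435],[372,405]])/8+[225,220],np.array([[308,68],[335,55],[450,138],[478,123],[348,268],[430,320],[505,265],[425,220],[455,208],[535,255]])/8+[320,195]]-.45
sW=np.array([[-29,-12,40],[-29,0,40],[29,-12,40],[29,0,40],[-29,330,40],[-29,342,40],[29,330,40],[29,342,40],[40,270.5,29],[70,270.5,29],[70,305.5,29],[40,305.5,29],[40,320.5,29],[70,320.5,29]])/1000
wp=np.array([[331,290],[403,290],[446,290],[516,290],[557,290],[627,290],[669,290],[705,75],[745,72],[738,211],[706,208]])/1.8+[0,120]-.22
wW=np.array([[70,170.5,29],[70,205.5,29],[70,220.5,29],[70,255.5,29],[70,270.5,29],[70,305.5,29],[70,320.5,29],[-29,330,40],[-29,342,40],[29,342,40],[29,330,40]])/1000
for n,m,p,w in [('top',T,tp,tW),('scene',S,sp,sW),('wrist',Wm,wp,wW)]:
    f=least_squares(lambda q:(proj(m,rackP(q,w))-p).ravel(),[.605,-.138,.063]); print(n,np.round(f.x,4),'far',np.round(rackP(f.x,[[0,.33,0]])[0],4),np.round(np.abs(f.fun).max(),1))
print(env.get_state()['ee_pos'])
E
```

```text
top [ 0.6056 -0.1384  0.0639] far [0.5845 0.191  0.    ] 0.5
scene [ 0.6068 -0.1356  0.0625] far [0.5862 0.1937 0.    ] 1.8
wrist [ 0.6056 -0.1359  0.0676] far [0.5833 0.1934 0.    ] 4.3
[0.5886919  0.10992381 0.16132922]
```

```bash
python3 - <<'E'
import numpy as np; np.save('rack.npy',[.6061,-.1363,.0640])
from h import *
P=np.array([[418,106],[583,106]])/1.8+[0,120]
m=dict(K=env.camera_model("wrist")['K'],pose=np.load('pics/raw_w3o.png.npy'))
for q in P: b=back(m,q,.051); print(b,inrack(b))
go(.592,.1072,.012)
E
```

```text
[0.57313873 0.0778078  0.051     ] [-0.01920024  0.21577754]
[0.56918854 0.14051319 0.051     ] [-0.01913194  0.27860719]
t 2.3 pos [0.5887 0.1099 0.1613] jawyaw 93.8 tilt 0.05 gap 0.0853 F [-0.3  0.5 -0. ]
shift tool mm [ -3.2  -3.1 149.3] len 149.4
```

```bash
python3 -m handwheel '[0,0,0,-0.003,-0.002,0.03,-1, 0,0,0,0,0,0.03,-1, 0,0,0,0,0,0.03,-1, 0,0,0,0,0,0,-1, 0,0,0,0,0,0,-1]'
python3 - <<'E'
from wov import *
go(.592,.108,.012)
wov('w4o.png',100,480,100,400,2)
E
```

```text
t: 2.8
ee_pos: [0.5921, 0.108, 0.0718]
tcp_rot: [-0.0, -0.033, 0.999, 0.0]
contact_force: [-0.3, 0.0, -0.3]
finger_gap: 0.0856
t 2.8 pos [0.5921 0.108  0.0718] jawyaw 93.8 tilt 0.03 gap 0.0856 F [-0.3  0.  -0.3]
shift tool mm [ 0.1 -0.  59.8] len 59.8
drift [ 0.63 -0.18  0.83]
```

View pics/raw_w4o.png

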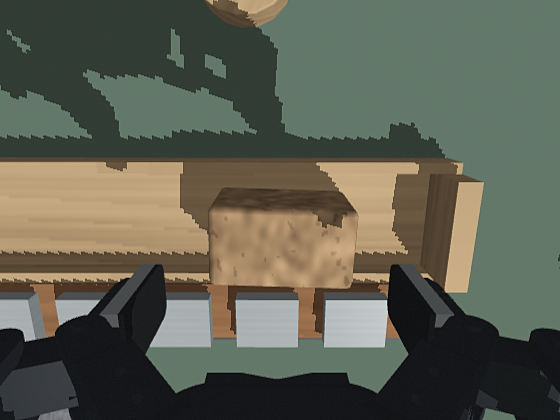

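Block's top spans columns 210–357, centre 283, against the jaw centre at 276. I'll shift +2 mm along the jaw and descend.

```bash
python3 -m handwheel '[0,0,0,0,0.002,0,-1, 0,0,0,0,0,0.015,-1, 0,0,0,0,0,0.015,-1, 0,0,0,0,0,0.015,-1, 0,0,0,0,0,0.013,-1]'
python3 -m handwheel '[0,0,0,0,0,0,0,  0,0,0,0,0,0,0.5, 0,0,0,0,0,0,1, 0,0,0,0,0,0,1, 0,0,0,0,0,0,1]'
```

```text
t: 3.35
ee_pos: [0.5914, 0.1083, 0.0113]
tcp_rot: [-0.001, -0.032, 0.999, -0.0]
contact_force: [-0.3, -0.5, -0.1]
finger_gap: 0.0852
t: 3.85
ee_pos: [0.5925, 0.1086, 0.0137]
tcp_rot: [0.0, -0.032, 0.999, 0.0]
contact_force: [0.5, 0.3, -1.5]
finger_gap: 0.0694
```

```bash
python3 -m handwheel '[0,0,0,0,0,-0.02,1,  0,0,0,0,0,-0.03,1, 0,0,0,0,0,-0.04,1, 0,0,5,0,0,-0.03,1, 0,0,8,0,0,0,1]'
python3 -m handwheel '[0,0,8,0,0,0,1,  0,0,8,0,0,0,1, 0,0,8,0,0,0,1, 0,0,8,0,0,0,1, 0,0,8,0,0,0,1]'
python3 -m handwheel '[0,0,8,0,0,0,1,  0,0,8,0,0,0,1, 0,0,8,0,0,0,1, 0,0,8,0,0,0,1, 0,0,8,0,0,0,1]'
python3 -m handwheel '[0,0,8,0,0,0,1,  0,0,8,0,0,0,1, 0,0,0,0,0,0,1, 0,0,0,0,0,0,1, 0,0,0,0,0,0,1]'
python3 - <<'E'
from h import *
go(.503,-.422,.12)
a=env.grab_frame('top')[:,:,::-1]; cv2.imwrite('pics/top1.png',crop(a,150,520,120,300,2.1))
E
```

```text
t: 4.35
ee_pos: [0.5955, 0.1091, 0.1387]
tcp_rot: [0.004, 0.084, 0.996, 0.002]
contact_force: [0.8, 0.0, -1.4]
finger_gap: 0.0694
t: 4.85
ee_pos: [0.5922, 0.1087, 0.1336]
tcp_rot: [0.0, 0.42, 0.908, 0.0]
contact_force: [0.4, -0.3, -1.9]
finger_gap: 0.0695
t: 5.35
ee_pos: [0.5921, 0.1088, 0.1336]
tcp_rot: [-0.0, 0.705, 0.709, 0.0]
contact_force: [-0.5, -0.1, -1.0]
finger_gap: 0.0695
t: 5.85
ee_pos: [0.5922, 0.1087, 0.1334]
tcp_rot: [-0.0, 0.794, 0.608, 0.0]
contact_force: [0.7, 0.2, -1.1]
finger_gap: 0.0694
t 5.85 pos [0.5922 0.1087 0.1334] jawyaw -15.2 tilt 0.02 gap 0.0694 F [ 0.7  0.2 -1.1]
shift tool mm [-535.5   52.8   13.2] len 538.3
```

View pics/top1.png

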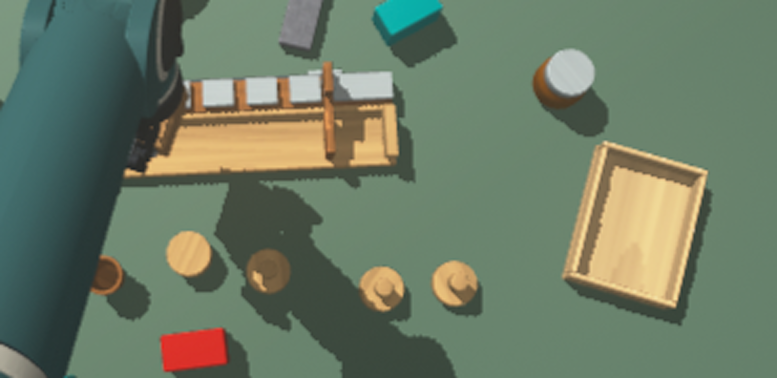

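Tool box rim in the crop: (605,143), (707,172), (678,307), (566,277). The block is held at gap 69.4 mm.

```bash
python3 - <<'E'
from h import *
m=env.camera_model('top'); q=np.array([[605,143],[707,172],[678,307],[566,277]])/2.1+[150,120]-.3
P=np.array([back(m,i,.035) for i in q]); print(P, P.mean(0)); c=P.mean(0); go(c[0],c[1]+.002,.12)
E
python3 -m handwheel '[0,0,0,-0.045,0.004,0,1, 0,0,0,-0.045,0.004,0,1, 0,0,0,-0.045,0.004,0,1, 0,0,0,-0.045,0.004,0,1, 0,0,0,-0.045,0.004,0,1]'
python3 -m handwheel '[0,0,0,-0.045,0.005,0,1, 0,0,0,-0.045,0.005,0,1, 0,0,0,-0.045,0.005,0,1, 0,0,0,-0.045,0.005,0,1, 0,0,0,-0.045,0.005,0,1]'
```

```text
[[ 0.59591557 -0.38632583  0.035     ]
 [ 0.56460703 -0.49968295  0.035     ]
 [ 0.41339485 -0.46001544  0.035     ]
 [ 0.44423548 -0.3378925   0.035     ]] [ 0.50453823 -0.42097918  0.035     ]
t 5.9 pos [0.5922 0.1086 0.1334] jawyaw -15.2 tilt 0.02 gap 0.0693 F [ 0.9 -0.1 -1.9]
shift tool mm [-532.1   53.8   13.2] len 535.0
t: 6.4
ee_pos: [0.5517, -0.1155, 0.1336]
tcp_rot: [0.0, 0.795, 0.607, 0.0]
contact_force: [0.4, 1.3, -1.6]
finger_gap: 0.069
t: 6.9
ee_pos: [0.5164, -0.3392, 0.1335]
tcp_rot: [0.0, 0.795, 0.607, 0.0]
contact_force: [0.9, 0.0, -1.0]
finger_gap: 0.0694
```

```bash
python3 -m handwheel '[0,0,0,-0.042,0.005,0,1, 0,0,0,-0.040,0.004,0.02,1, 0,0,0,0,0,0.03,1, 0,0,0,0,0,0,1, 0,0,0,0,0,0,1]'
python3 - <<'E'
from h import *
go(.5045,-.4195,.018)
a=env.grab_frame('wrist')[:,:,::-1]; cv2.imwrite('pics/w5.png',a)
E
```

```text
t: 7.4
ee_pos: [0.5039, -0.4178, 0.083]
tcp_rot: [-0.001, 0.795, 0.607, 0.0]
contact_force: [0.7, -0.5, -1.8]
finger_gap: 0.0693
t 7.4 pos [ 0.5039 -0.4178  0.083 ] jawyaw -15.2 tilt 0.11 gap 0.0693 F [ 0.7 -0.5 -1.8]
shift tool mm [-1.5  1.1 65. ] len 65.0
```

View pics/w5.png

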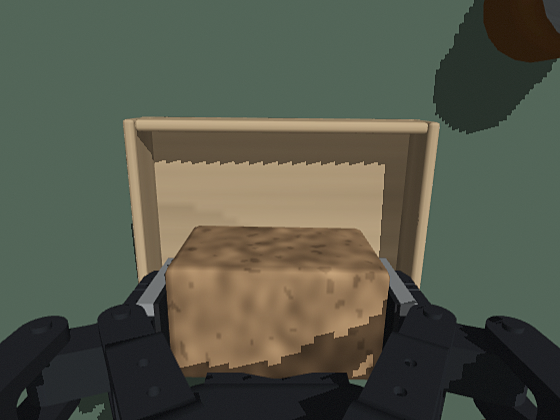

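The block is centred over the box, whose walls are at columns 135 and 430. I'll lower and release.

```bash
python3 -m handwheel '[0,0,0,0,0,0.02,1, 0,0,0,0,0,0.02,1, 0,0,0,0,0,0.015,1, 0,0,0,0,0,0.009,1, 0,0,0,0,0,0,1]'
python3 -m handwheel '[0,0,0,0,0,0,-0.6, 0,0,0,0,0,0,-1, 0,0,0,0,0,0,-1, 0,0,0,0,0,0,-1, 0,0,0,0,0,-0.03,-1]'
python3 -m handwheel '[0,0,0,0,0,-0.04,-1, 0,0,0,0,0,-0.04,-1, 0,0,-8,0,0,-0.02,-1, 0,0,-8,0,0,0,-1, 0,0,-8,0,0,0,-1]'
python3 - <<'E'
from h import *
t=rackP(rk,[[.055,.063,.062]])[0]; print(t)
go(t[0],t[1],.13)
a=env.grab_frame('scene')[:,:,::-1]; cv2.imwrite('pics/s2.png',a)
E
```

```text
t: 7.95
ee_pos: [0.5039, -0.418, 0.0187]
tcp_rot: [-0.001, 0.795, 0.607, -0.0]
contact_force: [0.1, -0.3, -0.3]
finger_gap: 0.0694
t: 8.45
ee_pos: [0.5018, -0.4168, 0.0463]
tcp_rot: [-0.003, 0.795, 0.607, -0.001]
contact_force: [-0.1, -0.4, 0.9]
finger_gap: 0.0857
t: 8.95
ee_pos: [0.5044, -0.4192, 0.151]
tcp_rot: [0.001, 0.649, 0.761, 0.0]
contact_force: [0.9, -0.5, -0.9]
finger_gap: 0.0856
[ 0.65695815 -0.06991138  0.062     ]
t 8.95 pos [ 0.5044 -0.4192  0.151 ] jawyaw 9.0 tilt 0.16 gap 0.0856 F [ 0.9 -0.5 -0.9]
shift tool mm [321.1 205.4  20.8] len 381.7
```

View pics/s2.png

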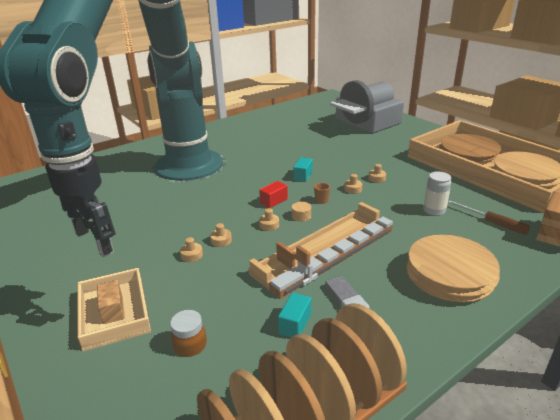

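The block lies in the box at (110,298). Next I turn the jaws to the rack's y and go to the tab.

```bash
python3 -m handwheel '[0,0,-8,0,0,0,-1, 0,0,-8,0,0,0,-1, 0,0,-8,0,0,0,-1, 0,0,-8,0,0,0,-1, 0,0,-8,0,0,0,-1]'
python3 -m handwheel '[0,0,-8,0,0,0,-1, 0,0,-8,0,0,0,-1, 0,0,-8,0,0,0,-1, 0,0,-8,0,0,0,-1, 0,0,-8,0,0,0,-1]'
python3 -m handwheel '[0,0,-4.7,0,0,0,-1, 0,0,0,0,0,0,-1, 0,0,0,0,0,0,-1, 0,0,0,0,0,0,-1, 0,0,0,0,0,0,-1]'
python3 - <<'E'
from h import *
go(.657,-.0699,.13)
E
```

```text
t: 9.5
ee_pos: [0.5037, -0.4189, 0.1493]
tcp_rot: [-0.0, 0.351, 0.936, -0.0]
contact_force: [-0.6, 0.1, -0.9]
finger_gap: 0.0853
t: 10.0
ee_pos: [0.5036, -0.4189, 0.1493]
tcp_rot: [-0.0, 0.01, 1.0, 0.0]
contact_force: [-0.2, -0.1, -0.9]
finger_gap: 0.0856
t: 10.5
ee_pos: [0.5039, -0.4188, 0.1493]
tcp_rot: [-0.0, -0.029, 1.0, -0.0]
contact_force: [-1.1, -0.1, 0.5]
finger_gap: 0.0855
t 10.5 pos [ 0.5039 -0.4188  0.1493] jawyaw 93.3 tilt 0.01 gap 0.0855 F [-1.1 -0.1  0.5]
shift tool mm [-173.1  339.4   19.2] len 381.5
```

```bash
python3 -m handwheel '[0,0,0,-0.0215,0.0425,0,-1, 0,0,0,-0.0215,0.0425,0,-1, 0,0,0,-0.0215,0.0425,0,-1, 0,0,0,-0.0215,0.0425,0,-1, 0,0,0,-0.0215,0.0425,0,-1]'
python3 -m handwheel '[0,0,-0.4,-0.0215,0.0425,0,-1, 0,0,0,-0.0215,0.0425,0,-1, 0,0,0,-0.0215,0.042,0.01,-1, 0,0,0,0,0,0,-1, 0,0,0,0,0,0,-1]'
python3 - <<'E'
from wov import *
go(.657,-.0699,.09)
wov('w6o.png')
E
```

```text
t: 11.0
ee_pos: [0.5992, -0.1985, 0.1495]
tcp_rot: [0.0, -0.029, 1.0, -0.0]
contact_force: [0.5, -1.1, -0.5]
finger_gap: 0.0854
t: 11.5
ee_pos: [0.6549, -0.0674, 0.1387]
tcp_rot: [-0.0, -0.035, 0.999, 0.0]
contact_force: [-1.0, -1.8, -0.6]
finger_gap: 0.0854
t 11.5 pos [ 0.6549 -0.0674  0.1387] jawyaw 94.0 tilt 0.06 gap 0.0854 F [-1.  -1.8 -0.6]
shift tool mm [-2.  -2.7 48.7] len 48.8
drift [-0.33 -2.01  0.31]
```

View pics/raw_w6o.png

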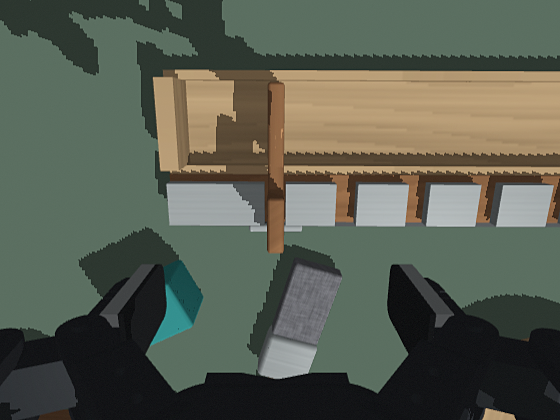

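The tab is at columns 268–284, centred on the jaws, with nothing taller beside it. Descending to pinch.

```bash
python3 -m handwheel '[0,0,0,-0.002,0,0.03,-0.3, 0,0,0,0,0,0.03,-0.3, 0,0,0,0,0,0.02,-0.3, 0,0,0,0,0,0.01,-0.3, 0,0,0,0,0,0,-0.3]'
python3 - <<'E'
from wov import *
go(.657,-.0699,.048)
wov('w7o.png')
E
```

```text
t: 12.05
ee_pos: [0.6557, -0.0711, 0.0481]
tcp_rot: [-0.001, -0.032, 0.999, -0.0]
contact_force: [-0.2, -1.1, 0.1]
finger_gap: 0.0553
t 12.05 pos [ 0.6557 -0.0711  0.0481] jawyaw 93.7 tilt 0.14 gap 0.0553 F [-0.2 -1.1  0.1]
shift tool mm [-1.4  1.1  0.1] len 1.8
drift [0.72 0.29 1.15]
```

View pics/raw_w7o.png

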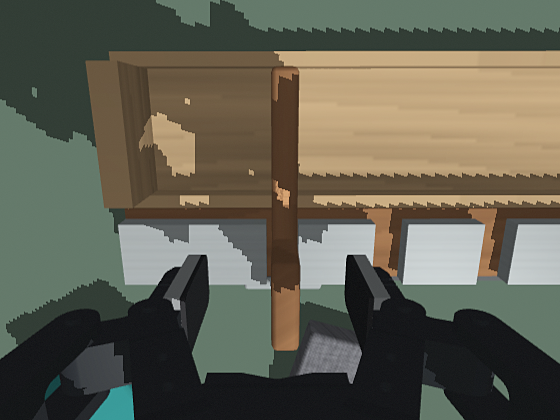

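```bash
python3 -m handwheel '[0,0,0,-0.001,0.0025,0,0, 0,0,0,0,0,0,0.3, 0,0,0,0,0,0,0.6, 0,0,0,0,0,0,1, 0,0,0,0,0,0,1]'
python3 -m handwheel '[0,0,0,0,0,0,1, 0,0,0,0,0,0,1, 0,0,0,0,0,0,1, 0,0,0,0,0,0,1, 0,0,0,0,0,0,1]'
```

```text
t: 12.6
ee_pos: [0.6583, -0.0668, 0.0503]
tcp_rot: [0.001, -0.033, 0.999, -0.0]
contact_force: [0.4, -0.4, 5.8]
finger_gap: 0.0086
t: 13.1
ee_pos: [0.6583, -0.0668, 0.0503]
tcp_rot: [0.001, -0.033, 0.999, -0.0]
contact_force: [-0.0, 0.1, 6.4]
finger_gap: 0.0088
```

```bash
python3 -m handwheel '[0,0,0,0,0,-0.004,1, 0,0,0,0,0,-0.004,1, 0,0,0,0,0,-0.004,1, 0,0,0,0,0,0,1, 0,0,0,0,0,0,1]'
```

```text
t: 13.6
ee_pos: [0.6581, -0.0668, 0.0614]
tcp_rot: [0.001, -0.033, 0.999, -0.0]
contact_force: [1.8, 0.2, -2.2]
finger_gap: 0.009
```

```bash
python3 -m handwheel '[0,0,0,0,0,-0.002,1, 0,0,0,0,0.01,0,1, 0,0,0,0,0.02,0,1, 0,0,0,0,0.02,0,1, 0,0,0,0,0,0,1]'
python3 - <<'E'
from h import *
t=rackP(rk,[[.055,.313,.062]])[0]; f=rackP(rk,[[.055,.063,.062]])[0]; s,r=st(); p=s['ee_pos']+t-f
print(f,t); go(.6581+t[0]-f[0],-.0668+t[1]-f[1],.0633)
E
```

```text
t: 14.1
ee_pos: [0.6544, -0.0114, 0.0633]
tcp_rot: [0.0, -0.036, 0.999, 0.002]
contact_force: [3.0, 2.2, -1.5]
finger_gap: 0.0085
[ 0.65695815 -0.06991138  0.062     ] [0.64096907 0.17957679 0.062     ]
t 14.1 pos [ 0.6544 -0.0114  0.0633] jawyaw 94.1 tilt 0.18 gap 0.0085 F [ 3.   2.2 -1.5]
shift tool mm [ -1.5 194.5   0.7] len 194.5
```

```bash
python3 -m handwheel '[0,0,0,0,0.035,0,1, 0,0,0,0,0.035,0,1, 0,0,0,0,0.035,0,1, 0,0,0,0,0.035,0,1, 0,0,0,0,0.035,0,1]'
python3 -m handwheel '[0,0,0,0,0.015,0,1, 0,0,0,0,0.010,0,1, 0,0,0,0,0,0,1, 0,0,0,0,0,0,1, 0,0,0,0,0,0,1]'
python3 - <<'E'
from wov import *
go(.6421,.1827,.0633)
wov('w8o.png')
E
```

```text
t: 14.6
ee_pos: [0.6433, 0.1582, 0.0635]
tcp_rot: [0.001, -0.033, 0.999, -0.001]
contact_force: [5.1, -1.3, -2.5]
finger_gap: 0.0092
t: 15.1
ee_pos: [0.6417, 0.1822, 0.0635]
tcp_rot: [0.001, -0.033, 0.999, 0.0]
contact_force: [5.0, 1.2, -1.8]
finger_gap: 0.0093
t 15.1 pos [0.6417 0.1822 0.0635] jawyaw 93.7 tilt 0.06 gap 0.0093 F [ 5.   1.2 -1.8]
shift tool mm [-0.4  0.5  0.2] len 0.7
drift [-0.01  0.    0.02]
```

View pics/raw_w8o.png

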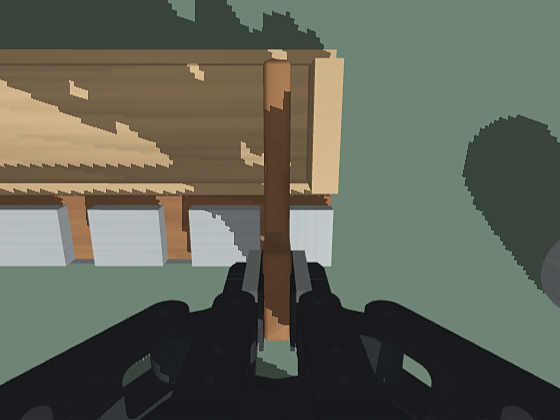

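The stop is at the end notch (column 276, end wall at 325). Lowering.

```bash
python3 -m handwheel '[0,0,0,0,0,0.004,1, 0,0,0,0,0,0.004,1, 0,0,0,0,0,0.005,1, 0,0,0,0,0,0,1, 0,0,0,0,0,0,1]'
```

```text
t: 15.65
ee_pos: [0.6418, 0.1823, 0.0504]
tcp_rot: [0.001, -0.033, 0.999, 0.0]
contact_force: [4.7, -0.0, -0.7]
finger_gap: 0.0091
```

```bash
python3 -m handwheel '[0,0,0,0,0,0,0.3, 0,0,0,0,0,0,0, 0,0,0,0,0,0,-0.2, 0,0,0,0,0,0,-0.2, 0,0,0,0,0,0,-0.2]'
python3 -m handwheel '[0,0,0,0,0,-0.03,-0.2, 0,0,0,0,0,-0.03,-0.2, 0,0,0,0,0,-0.03,-0.2, 0,0,0,0,0,0,-0.2, 0,0,0,0,0,0,-0.2]'
python3 - <<'E'
from wov import *
go(.6421,.1827,.15)
wov('w9o.png')
a=env.grab_frame('scene')[:,:,::-1]; cv2.imwrite('pics/s3.png',crop(a,230,420,180,300,4))
E
```

```text
t: 16.15
ee_pos: [0.6407, 0.1827, 0.0501]
tcp_rot: [-0.0, -0.033, 0.999, -0.0]
contact_force: [0.0, 0.0, 0.0]
finger_gap: 0.0506
t: 16.65
ee_pos: [0.6413, 0.1828, 0.1411]
tcp_rot: [0.001, -0.033, 0.999, 0.0]
contact_force: [-0.9, 0.7, -0.3]
finger_gap: 0.0513
t 16.65 pos [0.6413 0.1828 0.1411] jawyaw 93.8 tilt 0.07 gap 0.0513 F [-0.9  0.7 -0.3]
shift tool mm [-0.8 -0.2 -8.9] len 9.0
drift [-0.44 -0.12 -1.07]
```

View pics/raw_w9o.png

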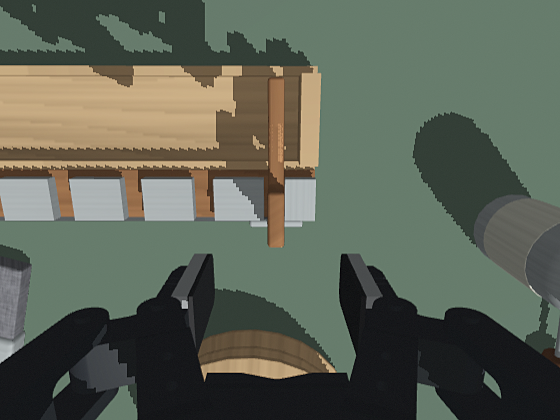

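View pics/s3.png

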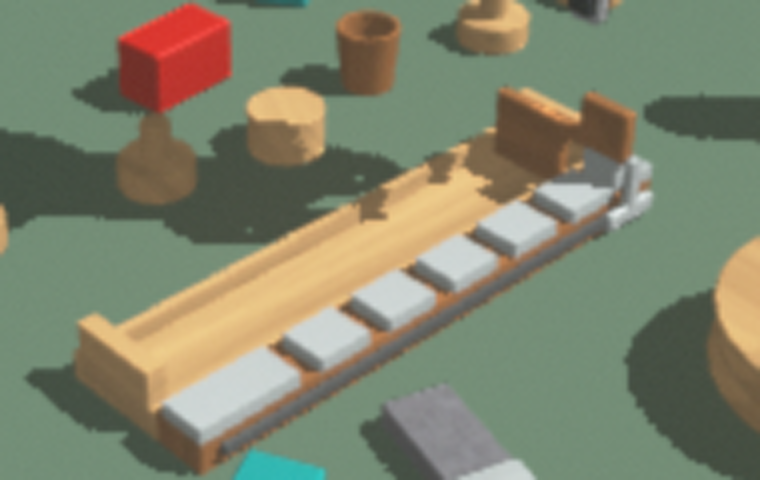

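Stop is seated in the last notch. Now the jaws turn across the trough, and I go for the lids.

```bash
python3 -m handwheel '[0,0,8,0,0,0,0, 0,0,8,0,0,0,0, 0,0,8,0,0,0,0, 0,0,8,0,0,0,0, 0,0,8,0,0,0,0]'
python3 -m handwheel '[0,0,8,0,0,0,0, 0,0,8,0,0,0,0, 0,0,8,0,0,0,0, 0,0,8,0,0,0,0, 0,0,8,0,0,0,0]'
python3 -m handwheel '[0,0,8,0,0,0,0, 0,0,2,0,0,0,0, 0,0,0,0,0,0,0, 0,0,0,0,0,0,0, 0,0,0,0,0,0,0]'
python3 - <<'E'
import numpy as np; np.save('rack.npy',[.6061,-.1342,.0640])
from h import *
go(.446,.283,.15)
a=env.grab_frame('top')[:,:,::-1]; cv2.imwrite('pics/top2.png',crop(a,80,400,200,310,2.4))
E
```

```text
t: 17.25
ee_pos: [0.6402, 0.1824, 0.1385]
tcp_rot: [-0.001, 0.314, 0.95, -0.001]
contact_force: [-0.5, 0.3, 0.7]
finger_gap: 0.0425
t: 17.75
ee_pos: [0.6402, 0.1824, 0.1386]
tcp_rot: [-0.001, 0.619, 0.785, -0.001]
contact_force: [-0.3, 1.3, -0.3]
finger_gap: 0.0424
t: 18.25
ee_pos: [0.6411, 0.1826, 0.1401]
tcp_rot: [-0.0, 0.683, 0.731, -0.0]
contact_force: [0.1, -0.2, 0.6]
finger_gap: 0.0431
t 18.25 pos [0.6411 0.1826 0.1401] jawyaw 3.9 tilt 0.02 gap 0.0431 F [ 0.1 -0.2  0.6]
shift tool mm [ 113.3 -187.9   -9.9] len 219.6
```

View pics/top2.png

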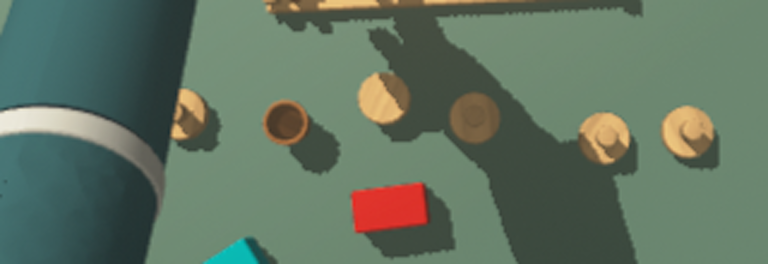

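```bash
python3 -m handwheel '[0,0,0,0.0226,-0.0376,0,-0.3, 0,0,0,0.0226,-0.0376,0,-0.3, 0,0,0,0.0226,-0.0376,0,-0.3, 0,0,0,0.0226,-0.0376,0,-0.3, 0,0,0,0.0226,-0.0376,0,-0.3]'
python3 -m handwheel '[0,0,0,0,0,0.015,-0.3, 0,0,0,0,0,0.015,-0.3, 0,0,0,0,0,0.01,-0.3, 0,0,0,0,0,0,-0.3, 0,0,0,0,0,0,-0.3]'
cat > wl.py <<'E'
import sys
from h import *
def wl(out,pt,h0=0.0):
    "overlay lid wireframe at world xy=pt, base height h0"
    m=env.camera_model('wrist'); s,r=st(); a=np.ascontiguousarray(env.grab_frame('wrist')[:,:,::-1]); m2=env.camera_model('wrist'); print('drift',np.round((m2['pose']-m['pose'])[:3,3]*1000,2))
    cv2.imwrite('pics/raw_'+out,a); np.save('pics/raw_'+out+'.npy',m['pose'])
    th=np.linspace(0,2*np.pi,60)
    for rr,z,c in [(.025,.02,(0,0,255)),(.01,.046,(255,0,0)),(.025,0,(0,200,200))]:
        q=proj(m,np.c_[pt[0]+rr*np.cos(th),pt[1]+rr*np.sin(th),np.full(60,z+h0)]); cv2.polylines(a,[np.int32(q*8)],True,c,1,cv2.LINE_AA,3)
    cv2.imwrite('pics/'+out,a)
    go(pt[0],pt[1],.024)
E
python3 - <<'E'
from wl import *
wl('l1.png',(.4465,.2835))
E
```

```text
t: 18.8
ee_pos: [0.4446, 0.2836, 0.1405]
tcp_rot: [-0.0, 0.683, 0.73, 0.0]
contact_force: [0.1, 1.5, -0.1]
finger_gap: 0.0558
t: 19.3
ee_pos: [0.4466, 0.2826, 0.1004]
tcp_rot: [0.0, 0.684, 0.73, 0.0]
contact_force: [0.1, -0.2, -0.5]
finger_gap: 0.0556
drift [0.12 0.09 0.31]
t 19.35 pos [0.4468 0.2828 0.1007] jawyaw 3.8 tilt 0.04 gap 0.0555 F [-0.3  0.1 -0. ]
shift tool mm [ 0.7 -0.3 76.7] len 76.7
```

View pics/l1.png

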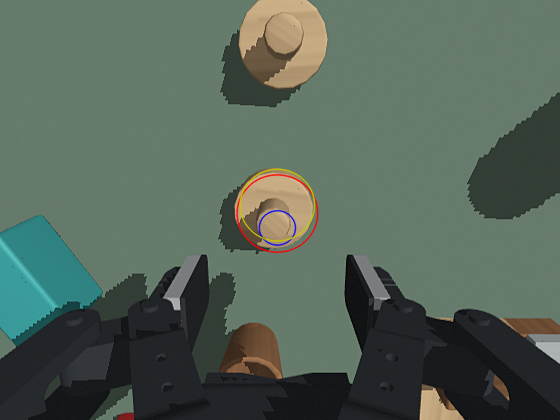

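```bash
python3 - <<'E'
from h import *
cv2.imwrite('pics/z1.png',crop(cv2.imread('pics/l1.png'),200,350,150,270,5))
E
```

```text
(no output)
```

View pics/z1.png

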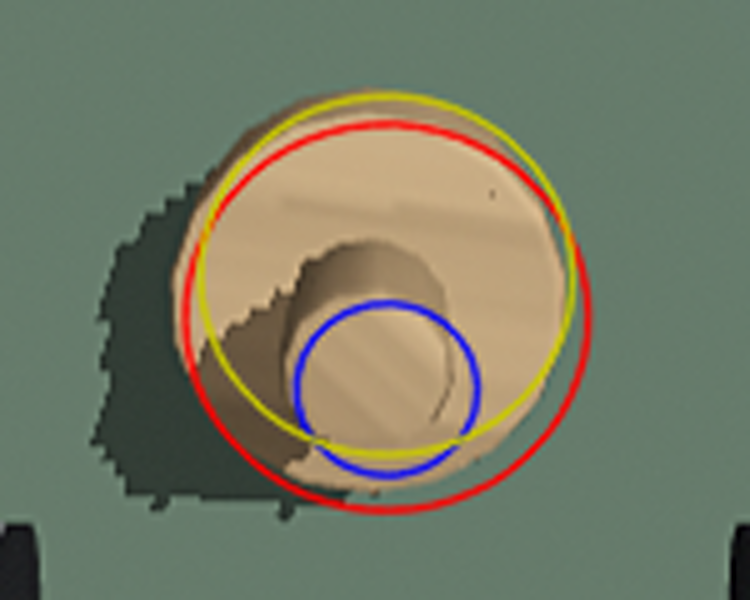

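Disc circle sits ~2 mm +y and −x of the overlay. I correct for that and descend.

```bash
python3 -m handwheel '[0,0,0,0.0024,-0.0018,0.02,-0.3, 0,0,0,0,0,0.025,-0.3, 0,0,0,0,0,0.02,-0.3, 0,0,0,0,0,0.015,-0.3, 0,0,0,0,0,0,-0.3]'
python3 -m handwheel '[0,0,0,0,0,0,0.2, 0,0,0,0,0,0,0.6, 0,0,0,0,0,0,1, 0,0,0,0,0,0,1, 0,0,0,0,0,0,1]'
python3 -m handwheel '[0,0,0,0,0,-0.015,1, 0,0,0,0,0,-0.025,1, 0,0,0,0,0,-0.03,1, 0,0,0,0,0,-0.01,1, 0,0,0,0,0,0,1]'
python3 - <<'E'
from h import *
for i in range(5): print(i,rackP(rk,[[0,[.028,.084,.140,.196,.252][i],0]])[0])
t=rackP(rk,[[0,.028,0]])[0]; go(t[0],t[1],.1); t=rackP(rk,[[0,.252,0]])[0]; go(t[0],t[1],.1)
cv2.imwrite('pics/g1.png',env.grab_frame('wrist')[:,:,::-1])
E
```

```text
t: 19.85
ee_pos: [0.4436, 0.2845, 0.019]
tcp_rot: [-0.0, 0.683, 0.73, -0.001]
contact_force: [-0.6, 0.0, 0.2]
finger_gap: 0.0554
t: 20.35
ee_pos: [0.445, 0.2858, 0.0215]
tcp_rot: [0.0, 0.683, 0.73, 0.001]
contact_force: [-1.1, -0.4, 7.0]
finger_gap: 0.0181
t: 20.85
ee_pos: [0.445, 0.2862, 0.1024]
tcp_rot: [0.0, 0.683, 0.73, 0.002]
contact_force: [-0.2, 0.1, 0.5]
finger_gap: 0.0179
0 [ 0.60430922 -0.10625732  0.        ]
1 [ 0.60072767 -0.05037197  0.        ]
2 [0.59714612 0.00551338 0.        ]
3 [0.59356456 0.06139873 0.        ]
4 [0.58998301 0.11728408 0.        ]
t 20.85 pos [0.445  0.2862 0.1024] jawyaw 3.8 tilt 0.24 gap 0.0179 F [-0.2  0.1  0.5]
shift tool mm [-402.2  132.9    1.7] len 423.6
t 20.85 pos [0.445  0.2862 0.1024] jawyaw 3.8 tilt 0.24 gap 0.0179 F [-0.2  0.1  0.5]
shift tool mm [-178.2  133.4    2.3] len 222.6
```

View pics/g1.png

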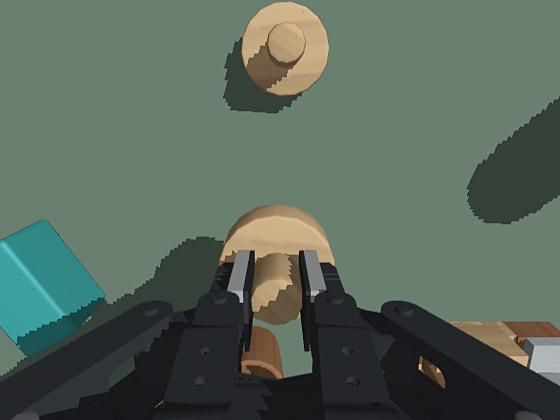

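Lid held, tips on the disc, with lid base = TCP z − 0.0215. Carrying it to rack y = 0.252.

```bash
python3 -m handwheel '[0,0,0,-0.0356,0.0267,0,1, 0,0,0,-0.0356,0.0267,0,1, 0,0,0,-0.0356,0.0267,0,1, 0,0,0,-0.0356,0.0267,0,1, 0,0,0,-0.0356,0.0267,0,1]'
python3 -m handwheel '[0,0,0,0,0,0,1, 0,0,0,0,0,0.02,1, 0,0,0,0,0,0.01,1, 0,0,0,0,0,0,1, 0,0,0,0,0,0,1]'
python3 - <<'E'
from wl import *
t=rackP(rk,[[0,.252,0]])[0]; go(t[0],t[1],.0285)
from wov import *
wov('p1.png',60,460,0,420,1.4)
E
```

```text
t: 21.4
ee_pos: [0.589, 0.1149, 0.0987]
tcp_rot: [-0.001, 0.683, 0.73, -0.001]
contact_force: [0.6, 0.6, -0.1]
finger_gap: 0.0179
t: 21.9
ee_pos: [0.5885, 0.1169, 0.0697]
tcp_rot: [-0.0, 0.683, 0.73, -0.001]
contact_force: [-0.0, 0.2, 0.7]
finger_gap: 0.0183
t 21.9 pos [0.5885 0.1169 0.0697] jawyaw 3.8 tilt 0.08 gap 0.0183 F [-0.   0.2  0.7]
shift tool mm [ 0.3  1.6 41.2] len 41.3
drift [0.34 0.01 0.62]
```

View pics/p1.png

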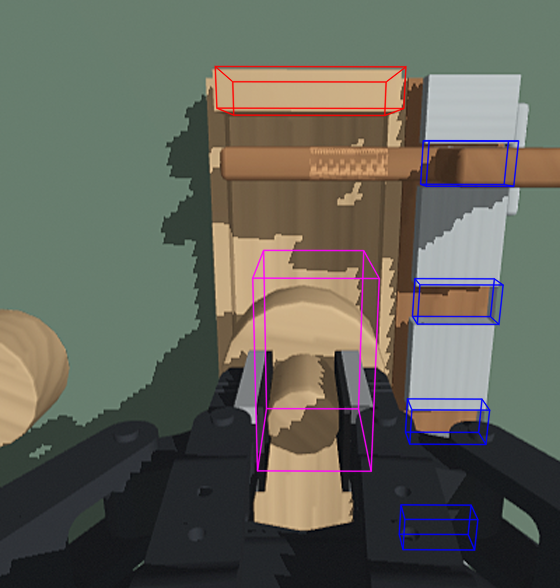

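```bash
python3 -m handwheel '[0,0,0,0,0.0018,0,1, 0,0,0,0,0,0.015,1, 0,0,0,0,0,0.015,1, 0,0,0,0,0,0.009,1, 0,0,0,0,0,0.002,1]'
python3 - <<'E'
from h import *
t=rackP(rk,[[0,.252,0]])[0]; go(t[0],t[1],.0285)
E
```

```text
t: 22.45
ee_pos: [0.5894, 0.1164, 0.0276]
tcp_rot: [-0.001, 0.683, 0.73, -0.002]
contact_force: [-5.2, 0.2, 7.8]
finger_gap: 0.0182
t 22.45 pos [0.5894 0.1164 0.0276] jawyaw 3.8 tilt 0.22 gap 0.0182 F [-5.2  0.2  7.8]
shift tool mm [ 0.9  0.6 -0.9] len 1.4
```

Contact on the trough floor (base 6 mm). Release and go for lid a.

```bash
python3 -m handwheel '[0,0,0,0,0,0,0.3, 0,0,0,0,0,0,-0.1, 0,0,0,0,0,0,-0.2, 0,0,0,0,0,-0.005,-0.2, 0,0,0,0,0,-0.02,-0.2]'
python3 -m handwheel '[0,0,0,0,0,-0.03,-0.3, 0,0,0,0,0,-0.03,-0.3, 0,0,0,0,0,0,-0.3, 0,0,0,0,0,0,-0.3, 0,0,0,0,0,0,-0.3]'
python3 - <<'E'
from h import *
go(.4435,.3845,.1)
cv2.imwrite('pics/r1.png',env.grab_frame('wrist')[:,:,::-1])
E
```

```text
t: 22.95
ee_pos: [0.5896, 0.1164, 0.0534]
tcp_rot: [-0.001, 0.683, 0.73, -0.001]
contact_force: [-0.4, 0.3, 0.6]
finger_gap: 0.0512
t: 23.45
ee_pos: [0.5902, 0.1167, 0.1137]
tcp_rot: [-0.0, 0.683, 0.73, -0.0]
contact_force: [-0.6, -0.0, 0.7]
finger_gap: 0.0555
t 23.45 pos [0.5902 0.1167 0.1137] jawyaw 3.8 tilt 0.07 gap 0.0555 F [-0.6 -0.   0.7]
shift tool mm [ 277.  -128.6   13.8] len 305.7
```

View pics/r1.png

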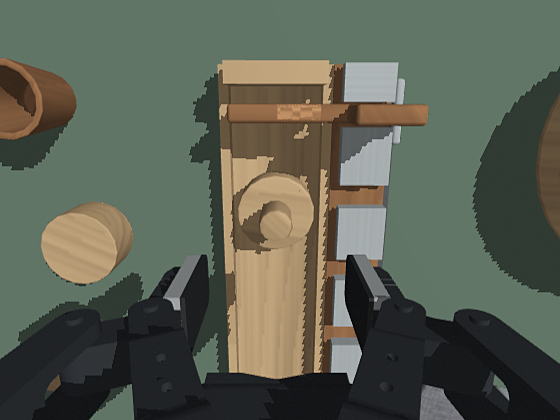

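Lid stands flat in the trough, disc (275,212) between inner walls 231–325. Next, lid a.

```bash
python3 -m handwheel '[0,0,0,0.0396,-0.0184,0,-0.3, 0,0,0,0.0396,-0.0184,0,-0.3, 0,0,0,0.0396,-0.0184,0,-0.3, 0,0,0,0.0396,-0.0184,0,-0.3, 0,0,0,0.0396,-0.0184,0,-0.3]'
python3 -m handwheel '[0,0,0,0.0396,-0.0184,0,-0.3, 0,0,0,0.0396,-0.0184,0,-0.3, 0,0,0,0,0,0.014,-0.3, 0,0,0,0,0,0,-0.3, 0,0,0,0,0,0,-0.3]'
python3 - <<'E'
from wl import *
wl('l2.png',(.4435,.3845))
cv2.imwrite('pics/z2.png',crop(cv2.imread('pics/l2.png'),180,370,130,280,4))
E
```

```text
t: 24.0
ee_pos: [0.4845, 0.309, 0.1132]
tcp_rot: [-0.0, 0.683, 0.73, -0.001]
contact_force: [1.3, 0.0, 0.5]
finger_gap: 0.0557
t: 24.5
ee_pos: [0.4444, 0.3828, 0.0994]
tcp_rot: [0.001, 0.684, 0.729, -0.001]
contact_force: [0.3, -0.0, 0.6]
finger_gap: 0.0557
drift [ 0.56 -0.18  0.62]
t 24.55 pos [0.4451 0.3828 0.1   ] jawyaw 3.6 tilt 0.09 gap 0.0557 F [0.2 0.4 0.1]
shift tool mm [ 1.9 -1.4 76. ] len 76.0
```

View pics/z2.png

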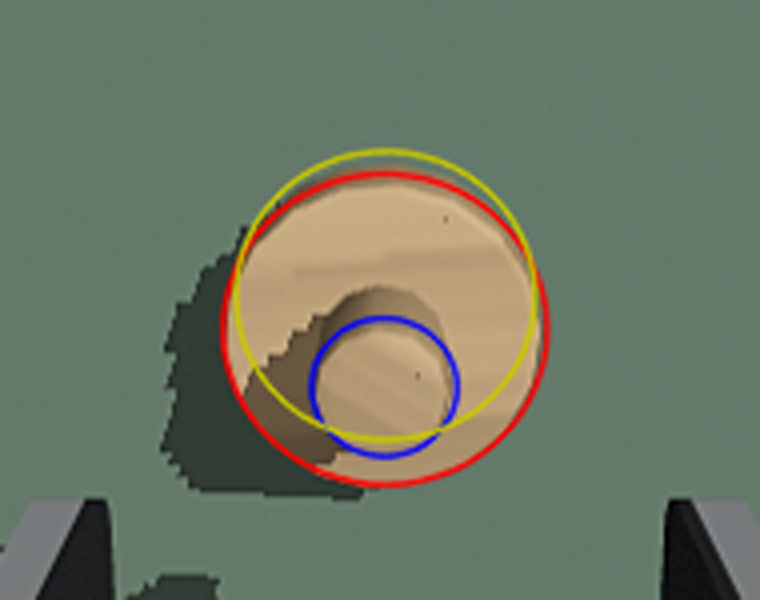

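```bash
python3 -m handwheel '[0,0,0,0.0015,-0.0016,0.02,-0.3, 0,0,0,0,0,0.025,-0.3, 0,0,0,0,0,0.02,-0.3, 0,0,0,0,0,0.0125,-0.3, 0,0,0,0,0,0,-0.3]'
python3 -m handwheel '[0,0,0,0,0,0,0.2, 0,0,0,0,0,0,0.6, 0,0,0,0,0,0,1, 0,0,0,0,0,0,1, 0,0,0,0,0,0,1]'
python3 -m handwheel '[0,0,0,0,0,-0.015,1, 0,0,0,0,0,-0.025,1, 0,0,0,0,0,-0.03,1, 0,0,0,0,0,-0.01,1, 0,0,0,0,0,0,1]'
python3 - <<'E'
from h import *
t=rackP(rk,[[-.0005,.196,0]])[0]; go(t[0],t[1],.1)
E
```

```text
t: 25.05
ee_pos: [0.4425, 0.3843, 0.0216]
tcp_rot: [0.0, 0.684, 0.729, -0.001]
contact_force: [-0.2, 0.0, 0.4]
finger_gap: 0.0553
t: 25.55
ee_pos: [0.4433, 0.3866, 0.0241]
tcp_rot: [0.0, 0.683, 0.73, 0.001]
contact_force: [0.8, -1.1, 6.1]
finger_gap: 0.018
t: 26.05
ee_pos: [0.443, 0.3871, 0.1049]
tcp_rot: [-0.0, 0.683, 0.73, 0.002]
contact_force: [-0.6, 0.1, -0.5]
finger_gap: 0.018
t 26.05 pos [0.443  0.3871 0.1049] jawyaw 3.8 tilt 0.22 gap 0.018 F [-0.6  0.1 -0.5]
shift tool mm [-335.   128.     4.2] len 358.6
```

```bash
python3 -m handwheel '[0,0,0,-0.042,0.016,0,1, 0,0,0,-0.042,0.016,0,1, 0,0,0,-0.042,0.016,0,1, 0,0,0,-0.042,0.016,0,1, 0,0,0,-0.042,0.016,0,1]'
python3 -m handwheel '[0,0,0,-0.042,0.016,0,1, 0,0,0,-0.042,0.016,0,1, 0,0,0,-0.041,0.016,0.01,1, 0,0,0,0,0,0.02,1, 0,0,0,0,0,0,1]'
python3 - <<'E'
from h import *
env.grab_frame('wrist')
t=rackP(rk,[[-.0005,.196,0]])[0]; go(t[0],t[1],.031)
cv2.imwrite('pics/p2.png',env.grab_frame('wrist')[:,:,::-1])
E
```

```text
t: 26.55
ee_pos: [0.5356, 0.1801, 0.1016]
tcp_rot: [-0.0, 0.683, 0.73, -0.001]
contact_force: [0.4, 0.5, -0.7]
finger_gap: 0.0179
t: 27.05
ee_pos: [0.5896, 0.0583, 0.0694]
tcp_rot: [-0.002, 0.684, 0.729, -0.003]
contact_force: [-0.9, 0.2, -0.1]
finger_gap: 0.0179
t 27.1 pos [0.5902 0.0601 0.0706] jawyaw 3.8 tilt 0.3 gap 0.0183 F [ 0.2 -0.1 -0.6]
shift tool mm [ 1.1  3.2 39.5] len 39.7
```

View pics/p2.png

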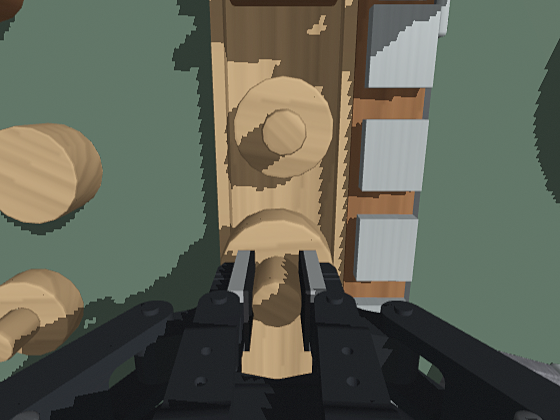

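```bash
python3 -m handwheel '[0,0,0,0,0.003,0,1, 0,0,0,0,0,0.015,1, 0,0,0,0,0,0.015,1, 0,0,0,0,0,0.008,1, 0,0,0,0,0,0.002,1]'
python3 - <<'E'
from h import *
t=rackP(rk,[[-.0005,.196,0]])[0]; go(t[0],t[1],.031)
E
```

```text
t: 27.65
ee_pos: [0.5939, 0.0605, 0.031]
tcp_rot: [-0.001, 0.683, 0.73, -0.001]
contact_force: [-0.9, -0.3, -1.0]
finger_gap: 0.0176
t 27.65 pos [0.5939 0.0605 0.031 ] jawyaw 3.8 tilt 0.17 gap 0.0176 F [-0.9 -0.3 -1. ]
shift tool mm [ 0.9 -0.8 -0. ] len 1.2
```

1 mm above the floor and free of the walls. Release, then go to lid c.

```bash
python3 -m handwheel '[0,0,0,0,0,0.001,0.6, 0,0,0,0,0,0,-0.1, 0,0,0,0,0,0,-0.2, 0,0,0,0,0,-0.005,-0.2, 0,0,0,0,0,-0.02,-0.2]'
python3 -m handwheel '[0,0,0,0,0,-0.03,-0.3, 0,0,0,0,0,-0.03,-0.3, 0,0,0,0,0,0,-0.3, 0,0,0,0,0,0,-0.3, 0,0,0,0,0,0,-0.3]'
python3 - <<'E'
from h import *
go(.4455,-.005,.1)
cv2.imwrite('pics/r2.png',env.grab_frame('wrist')[:,:,::-1])
cv2.imwrite('pics/top3.png',crop(env.grab_frame('top')[:,:,::-1],150,420,130,310,2.5))
E
```

```text
t: 28.15
ee_pos: [0.5939, 0.0603, 0.056]
tcp_rot: [-0.001, 0.683, 0.73, -0.001]
contact_force: [0.8, -0.1, 0.3]
finger_gap: 0.0516
t: 28.65
ee_pos: [0.5946, 0.0606, 0.1162]
tcp_rot: [-0.0, 0.683, 0.73, -0.0]
contact_force: [0.3, 0.5, -0.1]
finger_gap: 0.0556
t 28.65 pos [0.5946 0.0606 0.1162] jawyaw 3.8 tilt 0.06 gap 0.0556 F [ 0.3  0.5 -0.1]
shift tool mm [ -55.5 -153.1   16.4] len 163.7
```

View pics/r2.png

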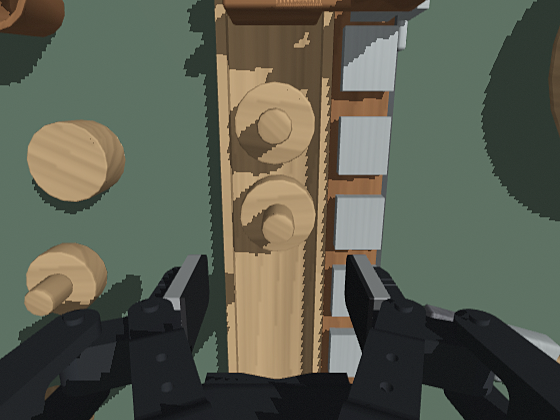

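View pics/top3.png

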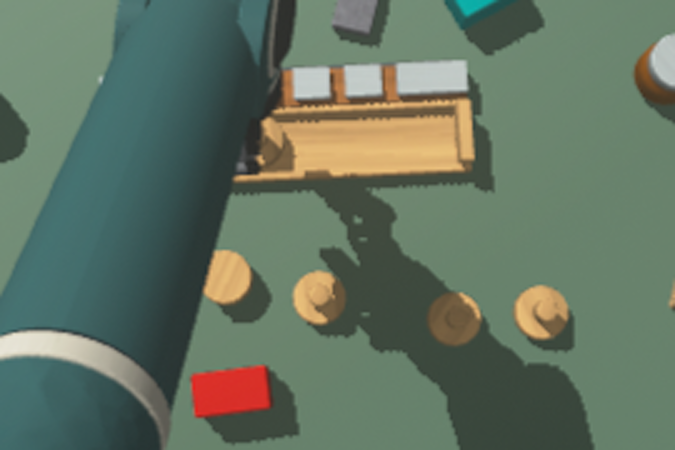

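Both lids lie flat in the trough; c, d and e are unmoved. To lid c.

```bash
python3 -m handwheel '[0,0,0,-0.0139,-0.0383,0,-0.3, 0,0,0,-0.0139,-0.0383,0,-0.3, 0,0,0,-0.0139,-0.0383,0,-0.3, 0,0,0,-0.0139,-0.0383,0,-0.3, 0,0,0,0,0,0.016,-0.3]'
python3 -m handwheel '[0,0,0,0,0,0,-0.3, 0,0,0,0,0,0,-0.3, 0,0,0,0,0,0,-0.3, 0,0,0,0,0,0,-0.3, 0,0,0,0,0,0,-0.3]'
python3 - <<'E'
from wl import *
wl('l3.png',(.4455,-.005))
cv2.imwrite('pics/z3.png',crop(cv2.imread('pics/l3.png'),180,370,130,280,4))
E
```

```text
t: 29.25
ee_pos: [0.4414, -0.007, 0.1009]
tcp_rot: [-0.001, 0.685, 0.729, -0.001]
contact_force: [1.6, 1.2, -0.2]
finger_gap: 0.0551
t: 29.75
ee_pos: [0.4465, -0.005, 0.1009]
tcp_rot: [0.0, 0.683, 0.73, 0.0]
contact_force: [-0.1, -0.5, 0.3]
finger_gap: 0.0554
drift [-0.11 -0.03 -0.02]
t 29.8 pos [ 0.4464 -0.005   0.1009] jawyaw 3.8 tilt 0.02 gap 0.0555 F [0.1 0.9 0.3]
shift tool mm [ 0.  -0.9 76.9] len 76.9
```

View pics/z3.png

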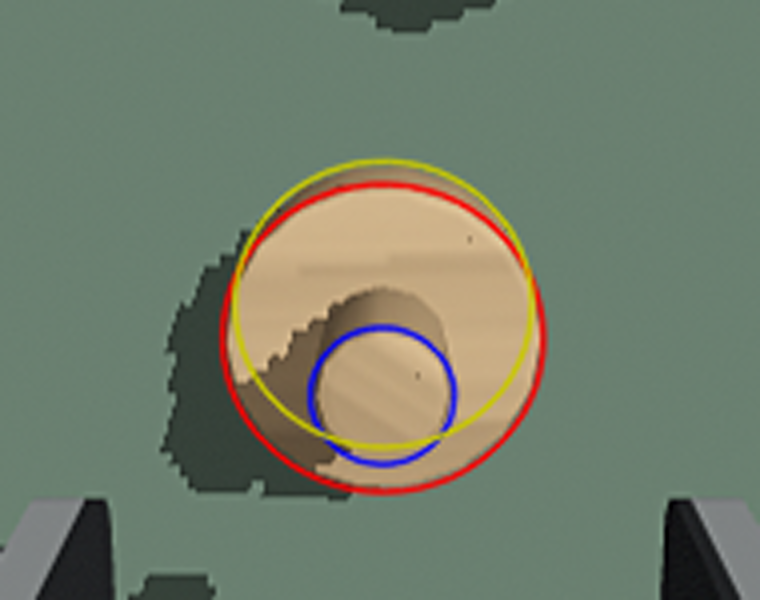

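```bash
python3 -m handwheel '[0,0,0,0.0008,-0.0006,0.02,-0.3, 0,0,0,0,0,0.025,-0.3, 0,0,0,0,0,0.02,-0.3, 0,0,0,0,0,0.013,-0.3, 0,0,0,0,0,0,-0.3]'
python3 -m handwheel '[0,0,0,0,0,0,0.2, 0,0,0,0,0,0,0.6, 0,0,0,0,0,0,1, 0,0,0,0,0,0,1, 0,0,0,0,0,0,1]'
python3 -m handwheel '[0,0,0,0,0,-0.015,1, 0,0,0,0,0,-0.025,1, 0,0,0,0,0,-0.03,1, 0,0,0,0,0,-0.01,1, 0,0,0,0,0,0,1]'
python3 - <<'E'
from h import *
t=rackP(rk,[[-.0005,.140,0]])[0]; go(t[0],t[1],.1)
E
```

```text
t: 30.3
ee_pos: [0.4445, -0.0046, 0.0216]
tcp_rot: [-0.001, 0.683, 0.73, -0.001]
contact_force: [0.2, 0.6, 0.0]
finger_gap: 0.0558
t: 30.8
ee_pos: [0.4462, -0.0043, 0.0238]
tcp_rot: [0.001, 0.683, 0.73, 0.001]
contact_force: [-1.1, 0.1, 5.8]
finger_gap: 0.018
t: 31.3
ee_pos: [0.4465, -0.0039, 0.1042]
tcp_rot: [0.001, 0.683, 0.73, 0.002]
contact_force: [-0.5, 0.6, -0.4]
finger_gap: 0.0178
t 31.3 pos [ 0.4465 -0.0039  0.1042] jawyaw 3.8 tilt 0.23 gap 0.0178 F [-0.5  0.6 -0.4]
shift tool mm [ -0.7 150.4   4.8] len 150.5
```

```bash
python3 -m handwheel '[0,0,0,0,0.04,0,1, 0,0,0,0,0.04,0,1, 0,0,0,0,0.04,0,1, 0,0,0,0,0.030,0.01,1, 0,0,0,0,0,0.022,1]'
python3 -m handwheel '[0,0,0,0,0,0,1, 0,0,0,0,0,0,1, 0,0,0,0,0,0,1, 0,0,0,0,0,0,1, 0,0,0,0,0,0,1]'
python3 - <<'E'
from h import *
t=rackP(rk,[[-.0005,.140,0]])[0]; go(t[0],t[1],.0308)
cv2.imwrite('pics/p3.png',env.grab_frame('wrist')[:,:,::-1])
E
```

```text
t: 31.8
ee_pos: [0.5999, 0.0061, 0.0703]
tcp_rot: [0.002, 0.683, 0.731, 0.002]
contact_force: [-0.4, 0.4, -0.5]
finger_gap: 0.018
t: 32.3
ee_pos: [0.5953, 0.0057, 0.0717]
tcp_rot: [0.0, 0.683, 0.73, 0.001]
contact_force: [0.5, 0.1, -0.2]
finger_gap: 0.0178
t 32.3 pos [0.5953 0.0057 0.0717] jawyaw 3.8 tilt 0.08 gap 0.0178 F [ 0.5  0.1 -0.2]
shift tool mm [-0.3  1.3 40.9] len 40.9
```

View pics/p3.png

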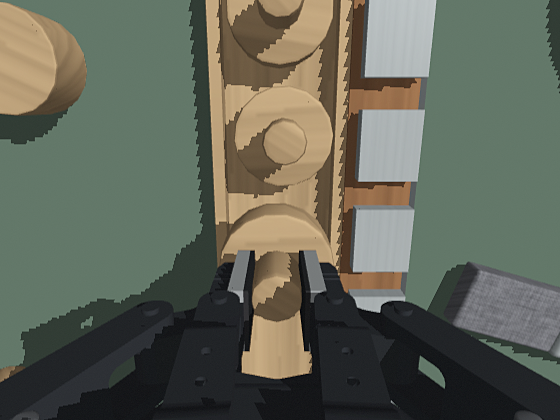

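```bash
python3 -m handwheel '[0,0,0,0,0.0013,0,1, 0,0,0,0,0,0.015,1, 0,0,0,0,0,0.015,1, 0,0,0,0,0,0.009,1, 0,0,0,0,0,0.002,1]'
python3 - <<'E'
from h import *
t=rackP(rk,[[-.0005,.140,0]])[0]; go(t[0],t[1],.0308)
E
python3 -m handwheel '[0,0,0,0,0,0.001,0.6, 0,0,0,0,0,0,-0.1, 0,0,0,0,0,0,-0.2, 0,0,0,0,0,-0.005,-0.2, 0,0,0,0,0,-0.02,-0.2]'
python3 -m handwheel '[0,0,0,0,0,-0.03,-0.3, 0,0,0,0,0,-0.03,-0.3, 0,0,0,0,0,0,-0.3, 0,0,0,0,0,0,-0.3, 0,0,0,0,0,0,-0.3]'
python3 - <<'E'
from h import *
go(.427,-.1325,.1)
cv2.imwrite('pics/r3.png',env.grab_frame('wrist')[:,:,::-1])
cv2.imwrite('pics/top4.png',crop(env.grab_frame('top')[:,:,::-1],150,420,130,310,2.5))
E
```

```text
t: 32.85
ee_pos: [0.5952, 0.0057, 0.0285]
tcp_rot: [-0.001, 0.683, 0.73, -0.001]
contact_force: [-6.0, 1.2, 17.1]
finger_gap: 0.0179
t 32.85 pos [0.5952 0.0057 0.0285] jawyaw 3.8 tilt 0.19 gap 0.0179 F [-6.   1.2 17.1]
shift tool mm [-0.3  1.4 -2.3] len 2.8
t: 33.35
ee_pos: [0.5947, 0.0055, 0.0521]
tcp_rot: [-0.001, 0.683, 0.73, -0.002]
contact_force: [0.3, 0.1, 0.3]
finger_gap: 0.0516
t: 33.85
ee_pos: [0.5956, 0.0058, 0.1129]
tcp_rot: [-0.001, 0.683, 0.73, -0.001]
contact_force: [-1.0, 0.2, 0.0]
finger_gap: 0.0556
t 33.85 pos [0.5956 0.0058 0.1129] jawyaw 3.8 tilt 0.09 gap 0.0556 F [-1.   0.2  0. ]
shift tool mm [-126.8 -177.4   13.2] len 218.5
```

View pics/r3.png

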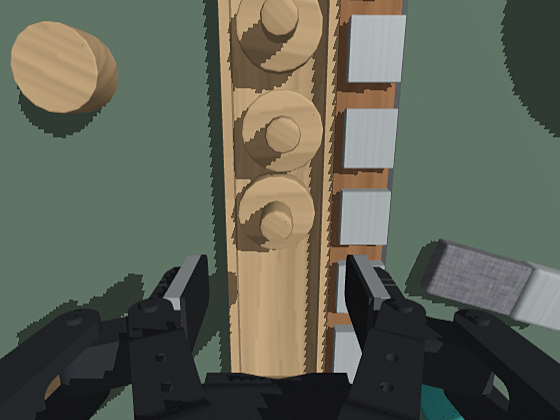

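View pics/top4.png

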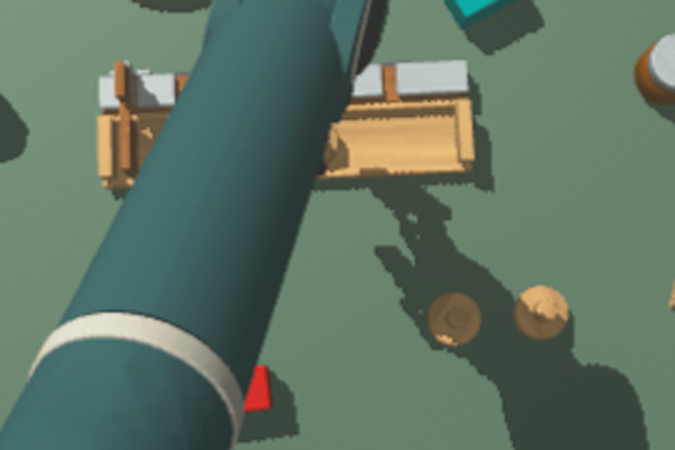

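Three lids flat. d and e are unmoved. To lid d.

```bash
python3 -m handwheel '[0,0,0,-0.0254,-0.0355,0,-0.3, 0,0,0,-0.0254,-0.0355,0,-0.3, 0,0,0,-0.0254,-0.0355,0,-0.3, 0,0,0,-0.0254,-0.0355,0,-0.3, 0,0,0,-0.0254,-0.0355,0,-0.3]'
python3 -m handwheel '[0,0,0,0,0,0.012,-0.3, 0,0,0,0,0,0,-0.3, 0,0,0,0,0,0,-0.3, 0,0,0,0,0,0,-0.3, 0,0,0,0,0,0,-0.3]'
python3 - <<'E'
from wl import *
wl('l4.png',(.427,-.1325))
cv2.imwrite('pics/z4.png',crop(cv2.imread('pics/l4.png'),180,370,130,280,4))
E
```

```text
t: 34.45
ee_pos: [0.4257, -0.1337, 0.1131]
tcp_rot: [-0.0, 0.683, 0.73, -0.0]
contact_force: [0.2, -0.4, 1.0]
finger_gap: 0.0554
t: 34.95
ee_pos: [0.4285, -0.1322, 0.1018]
tcp_rot: [0.0, 0.683, 0.731, 0.0]
contact_force: [-0.3, 0.4, -0.4]
finger_gap: 0.0558
drift [-0.14 -0.08  0.02]
t 35.0 pos [ 0.4283 -0.1323  0.1019] jawyaw 3.9 tilt 0.02 gap 0.0557 F [-0.2 -0.2  0.6]
shift tool mm [-0.1 -1.4 77.9] len 77.9
```

View pics/z4.png

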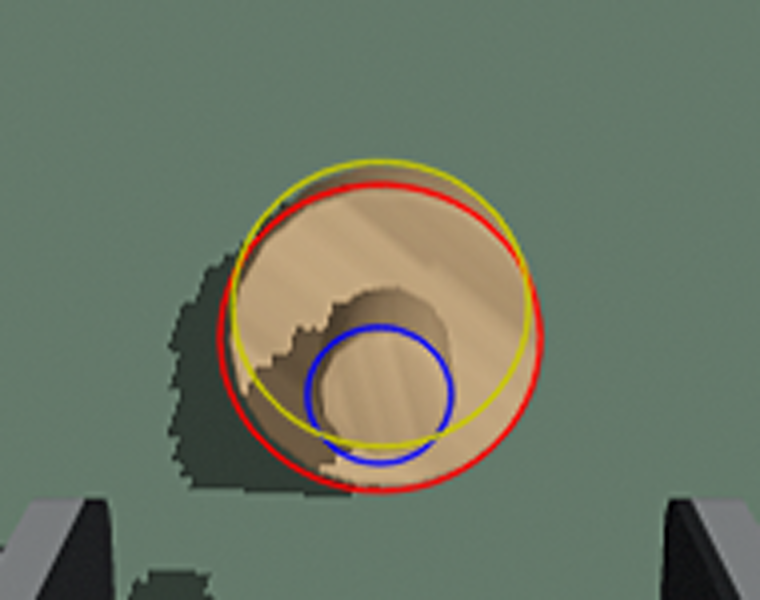

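```bash
python3 -m handwheel '[0,0,0,0.0008,-0.0008,0.02,-0.3, 0,0,0,0,0,0.025,-0.3, 0,0,0,0,0,0.02,-0.3, 0,0,0,0,0,0.014,-0.3, 0,0,0,0,0,0,-0.3]'
python3 -m handwheel '[0,0,0,0,0,0,0.2, 0,0,0,0,0,0,0.6, 0,0,0,0,0,0,1, 0,0,0,0,0,0,1, 0,0,0,0,0,0,1]'
python3 -m handwheel '[0,0,0,0,0,-0.015,1, 0,0,0,0,0,-0.025,1, 0,0,0,0,0,-0.03,1, 0,0,0,0,0,-0.01,1, 0,0,0,0,0,0,1]'
python3 - <<'E'
from h import *
t=rackP(rk,[[-.0005,.084,0]])[0]; go(t[0],t[1],.1)
E
```

```text
t: 35.5
ee_pos: [0.4259, -0.1316, 0.0214]
tcp_rot: [-0.001, 0.683, 0.73, -0.001]
contact_force: [-0.1, -0.6, 0.9]
finger_gap: 0.0556
t: 36.0
ee_pos: [0.4276, -0.1322, 0.0238]
tcp_rot: [0.001, 0.683, 0.73, 0.001]
contact_force: [-1.3, -0.6, 6.8]
finger_gap: 0.0183
t: 36.5
ee_pos: [0.428, -0.1319, 0.1041]
tcp_rot: [0.001, 0.683, 0.73, 0.001]
contact_force: [0.3, 0.6, -0.1]
finger_gap: 0.018
t 36.5 pos [ 0.428  -0.1319  0.1041] jawyaw 3.8 tilt 0.22 gap 0.018 F [ 0.3  0.6 -0.1]
shift tool mm [ 69.9 177.3   4.8] len 190.6
```

```bash
python3 -m handwheel '[0,0,0,0.014,0.0355,0,1, 0,0,0,0.014,0.0355,0,1, 0,0,0,0.014,0.0355,0,1, 0,0,0,0.014,0.0355,0,1, 0,0,0,0.014,0.0355,0.01,1]'
python3 -m handwheel '[0,0,0,0,0,0.022,1, 0,0,0,0,0,0,1, 0,0,0,0,0,0,1, 0,0,0,0,0,0,1, 0,0,0,0,0,0,1]'
python3 - <<'E'
from h import *
t=rackP(rk,[[-.0005,.084,0]])[0]; go(t[0],t[1],.0308)
cv2.imwrite('pics/p4.png',env.grab_frame('wrist')[:,:,::-1])
E
```

```text
t: 37.0
ee_pos: [0.6007, -0.0495, 0.0919]
tcp_rot: [-0.0, 0.683, 0.73, 0.0]
contact_force: [0.3, -0.2, -1.0]
finger_gap: 0.0177
t: 37.5
ee_pos: [0.5993, -0.0511, 0.0717]
tcp_rot: [0.0, 0.684, 0.73, 0.0]
contact_force: [0.0, -0.1, 0.1]
finger_gap: 0.0181
t 37.5 pos [ 0.5993 -0.0511  0.0717] jawyaw 3.7 tilt 0.07 gap 0.0181 F [ 0.  -0.1  0.1]
shift tool mm [ 0.7  0.9 40.9] len 40.9
```

View pics/p4.png

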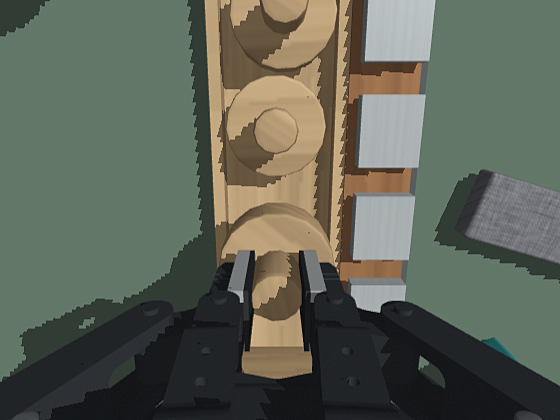

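```bash
python3 -m handwheel '[0,0,0,0,0.0012,0,1, 0,0,0,0,0,0.015,1, 0,0,0,0,0,0.015,1, 0,0,0,0,0,0.009,1, 0,0,0,0,0,0.001,1]'
python3 -m handwheel '[0,0,0,0,0,0.001,0.6, 0,0,0,0,0,0,-0.1, 0,0,0,0,0,0,-0.2, 0,0,0,0,0,-0.005,-0.2, 0,0,0,0,0,-0.02,-0.2]'
python3 -m handwheel '[0,0,0,0,0,-0.03,-0.3, 0,0,0,0,0,-0.03,-0.3, 0,0,0,0,0,0,-0.3, 0,0,0,0,0,0,-0.3, 0,0,0,0,0,0,-0.3]'
python3 - <<'E'
from h import *
go(.4345,-.2145,.1)
cv2.imwrite('pics/r4.png',env.grab_frame('wrist')[:,:,::-1])
cv2.imwrite('pics/top5.png',crop(env.grab_frame('top')[:,:,::-1],150,420,130,310,2.5))
E
```

```text
t: 38.05
ee_pos: [0.5994, -0.0504, 0.0288]
tcp_rot: [-0.001, 0.683, 0.73, -0.001]
contact_force: [-0.7, -0.2, -1.4]
finger_gap: 0.0177
t: 38.55
ee_pos: [0.5991, -0.0502, 0.0539]
tcp_rot: [-0.001, 0.683, 0.73, -0.001]
contact_force: [-0.2, 0.4, 0.4]
finger_gap: 0.0513
t: 39.05
ee_pos: [0.5998, -0.0501, 0.1142]
tcp_rot: [-0.001, 0.683, 0.73, -0.0]
contact_force: [0.8, -0.2, -0.8]
finger_gap: 0.0556
t 39.05 pos [ 0.5998 -0.0501  0.1142] jawyaw 3.8 tilt 0.07 gap 0.0556 F [ 0.8 -0.2 -0.8]
shift tool mm [-153.1 -175.8   14.3] len 233.6
```

View pics/r4.png

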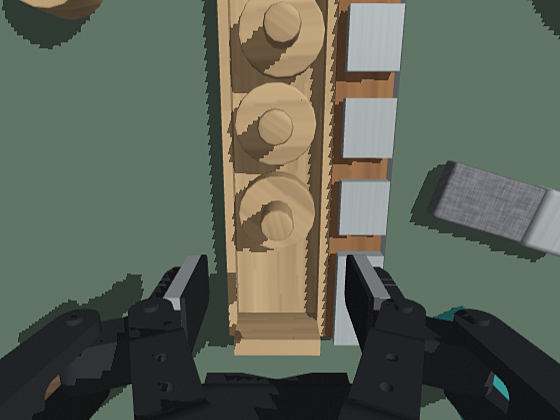

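View pics/top5.png

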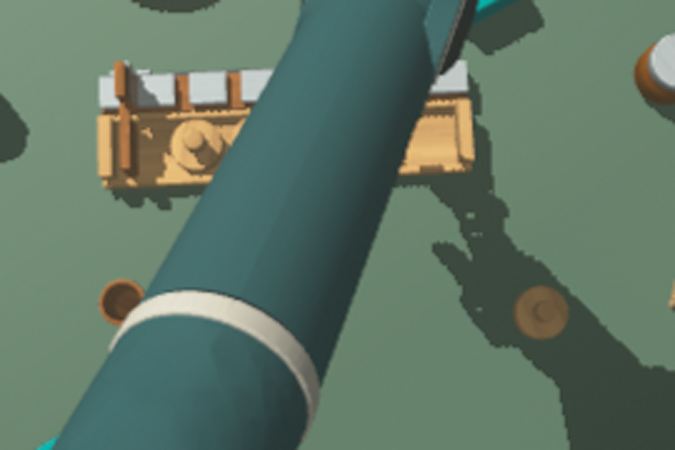

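Four lids flat, with room (~59 mm) left at the wall. To lid e.

```bash
python3 -m handwheel '[0,0,0,-0.0306,-0.0352,0,-0.3, 0,0,0,-0.0306,-0.0352,0,-0.3, 0,0,0,-0.0306,-0.0352,0,-0.3, 0,0,0,-0.0306,-0.0352,0,-0.3, 0,0,0,-0.0306,-0.0352,0,-0.3]'
python3 -m handwheel '[0,0,0,0,0,0.013,-0.3, 0,0,0,0,0,0,-0.3, 0,0,0,0,0,0,-0.3, 0,0,0,0,0,0,-0.3, 0,0,0,0,0,0,-0.3]'
python3 - <<'E'
from wl import *
wl('l5.png',(.4345,-.2145))
cv2.imwrite('pics/z5.png',crop(cv2.imread('pics/l5.png'),180,370,130,280,4))
E
```

```text
t: 39.65
ee_pos: [0.4331, -0.2156, 0.1142]
tcp_rot: [-0.0, 0.683, 0.73, -0.0]
contact_force: [0.8, -0.3, -0.1]
finger_gap: 0.0556
t: 40.15
ee_pos: [0.4359, -0.2139, 0.1018]
tcp_rot: [0.0, 0.682, 0.731, 0.0]
contact_force: [0.1, 0.3, -0.5]
finger_gap: 0.0554
drift [-0.13 -0.12  0.03]
t 40.2 pos [ 0.4358 -0.214   0.1019] jawyaw 3.9 tilt 0.02 gap 0.0555 F [-0.4  0.4  1.1]
shift tool mm [-0.4 -1.3 77.9] len 77.9
```

View pics/z5.png

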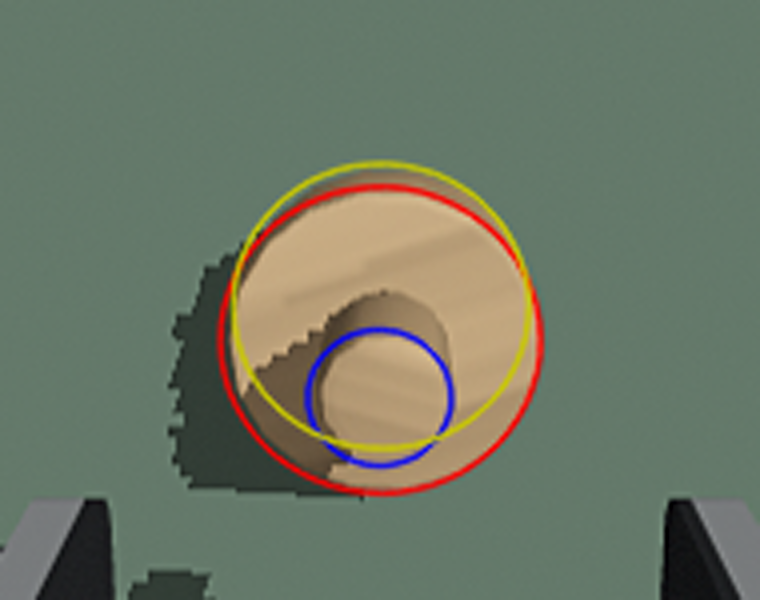

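```bash
python3 -m handwheel '[0,0,0,0.0004,-0.0008,0.02,-0.3, 0,0,0,0,0,0.025,-0.3, 0,0,0,0,0,0.02,-0.3, 0,0,0,0,0,0.014,-0.3, 0,0,0,0,0,0,-0.3]'
python3 -m handwheel '[0,0,0,0,0,0,0.2, 0,0,0,0,0,0,0.6, 0,0,0,0,0,0,1, 0,0,0,0,0,0,1, 0,0,0,0,0,0,1]'
python3 -m handwheel '[0,0,0,0,0,-0.015,1, 0,0,0,0,0,-0.025,1, 0,0,0,0,0,-0.03,1, 0,0,0,0,0,-0.01,1, 0,0,0,0,0,0,1]'
python3 - <<'E'
from h import *
t=rackP(rk,[[-.0005,.029,0]])[0]; go(t[0],t[1],.1)
E
```

```text
t: 40.7
ee_pos: [0.4333, -0.2137, 0.0214]
tcp_rot: [-0.001, 0.683, 0.73, -0.001]
contact_force: [0.1, -0.6, -0.0]
finger_gap: 0.0555
t: 41.2
ee_pos: [0.435, -0.2147, 0.0239]
tcp_rot: [0.001, 0.683, 0.73, 0.001]
contact_force: [-0.6, -0.3, 7.0]
finger_gap: 0.0182
t: 41.7
ee_pos: [0.4353, -0.2145, 0.1041]
tcp_rot: [0.002, 0.683, 0.73, 0.001]
contact_force: [-0.3, -0.1, 0.0]
finger_gap: 0.0177
t 41.7 pos [ 0.4353 -0.2145  0.1041] jawyaw 3.8 tilt 0.21 gap 0.0177 F [-0.3 -0.1  0. ]
shift tool mm [ 97.7 175.3   4.7] len 200.8
```

```bash
python3 -m handwheel '[0,0,0,0.0195,0.035,0,1, 0,0,0,0.0195,0.035,0,1, 0,0,0,0.0195,0.035,0,1, 0,0,0,0.0195,0.035,0,1, 0,0,0,0.0195,0.035,0.01,1]'
python3 -m handwheel '[0,0,0,0,0,0.020,1, 0,0,0,0,0,0,1, 0,0,0,0,0,0,1, 0,0,0,0,0,0,1, 0,0,0,0,0,0,1]'
python3 - <<'E'
from wov import *
t=rackP(rk,[[-.0005,.029,0]])[0]; go(t[0],t[1],.0308)
wov('p5.png',60,460,0,420,1.4)
E
```

```text
t: 42.2
ee_pos: [0.6037, -0.1043, 0.092]
tcp_rot: [-0.0, 0.683, 0.73, 0.0]
contact_force: [0.6, -0.2, -0.2]
finger_gap: 0.0179
t: 42.7
ee_pos: [0.6022, -0.1065, 0.0736]
tcp_rot: [0.0, 0.684, 0.73, 0.0]
contact_force: [-0.3, -0.6, -0.7]
finger_gap: 0.0178
t 42.7 pos [ 0.6022 -0.1065  0.0736] jawyaw 3.7 tilt 0.06 gap 0.0178 F [-0.3 -0.6 -0.7]
shift tool mm [ 1.1  1.5 42.8] len 42.9
drift [0.08 0.2  0.06]
```

View pics/p5.png

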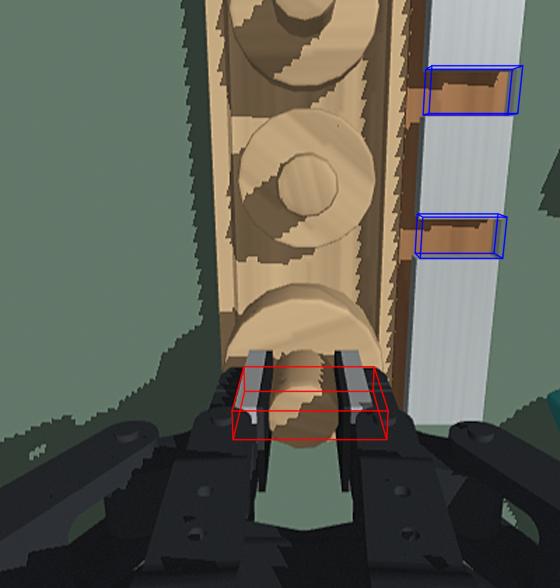

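```bash
python3 -m handwheel '[0,0,0,0.0005,0.0015,0,1, 0,0,0,0,0,0.015,1, 0,0,0,0,0,0.015,1, 0,0,0,0,0,0.010,1, 0,0,0,0,0,0.0015,1]'
python3 -m handwheel '[0,0,0,0,0,0.001,0.6, 0,0,0,0,0,0,-0.1, 0,0,0,0,0,0,-0.2, 0,0,0,0,0,-0.005,-0.2, 0,0,0,0,0,-0.02,-0.2]'
python3 -m handwheel '[0,0,0,0,0,-0.03,-0.3, 0,0,0,0,0,-0.03,-0.3, 0,0,0,0,0,-0.01,-0.3, 0,0,0,0,0,0,-0.3, 0,0,0,0,0,0,-0.3]'
python3 - <<'E'
from h import *
go(.6421,.1827,.13)
cv2.imwrite('pics/r5.png',env.grab_frame('wrist')[:,:,::-1])
cv2.imwrite('pics/s5.png',crop(env.grab_frame('scene')[:,:,::-1],230,420,180,300,4))
E
```

```text
t: 43.25
ee_pos: [0.6024, -0.1048, 0.0291]
tcp_rot: [-0.001, 0.683, 0.73, -0.001]
contact_force: [-0.7, -0.7, -0.1]
finger_gap: 0.0178
t: 43.75
ee_pos: [0.6025, -0.1046, 0.0544]
tcp_rot: [-0.001, 0.683, 0.73, -0.001]
contact_force: [0.9, -1.2, -0.3]
finger_gap: 0.0511
t: 44.25
ee_pos: [0.6033, -0.1045, 0.1247]
tcp_rot: [-0.0, 0.683, 0.73, -0.0]
contact_force: [0.2, -0.0, 0.0]
finger_gap: 0.0553
t 44.25 pos [ 0.6033 -0.1045  0.1247] jawyaw 3.8 tilt 0.05 gap 0.0553 F [ 0.2 -0.   0. ]
shift tool mm [284.   57.8  -5.2] len 289.9
```

View pics/r5.png

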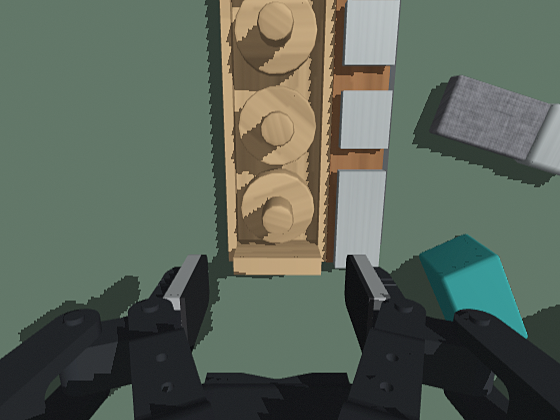

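View pics/s5.png

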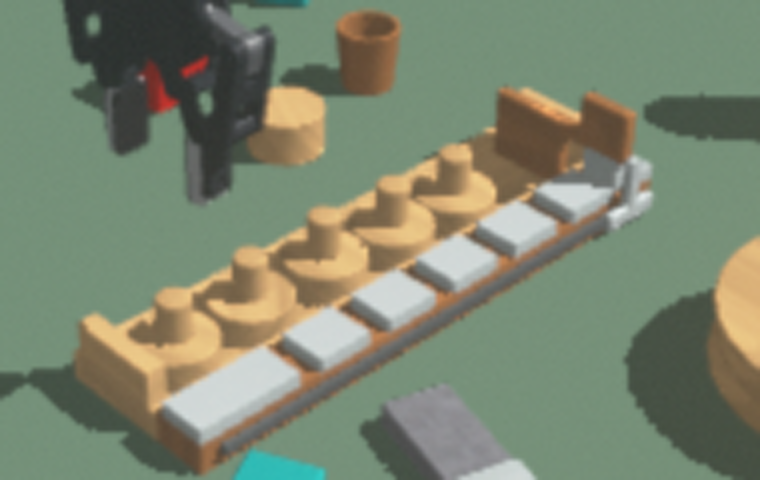

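All five lids lie flat and knob up. Now I turn the jaws and go back to the stop.

```bash
python3 -m handwheel '[0,0,-8,0,0,-0.002,-0.3, 0,0,-8,0,0,0,-0.3, 0,0,-8,0,0,0,-0.3, 0,0,-8,0,0,0,-0.3, 0,0,-8,0,0,0,-0.3]'
python3 -m handwheel '[0,0,-8,0,0,0,-0.3, 0,0,-8,0,0,0,-0.3, 0,0,-8,0,0,0,-0.3, 0,0,-8,0,0,0,-0.3, 0,0,-8,0,0,0,-0.3]'
python3 -m handwheel '[0,0,-8,0,0,0,-0.3, 0,0,-2,0,0,0,-0.3, 0,0,0,0,0,0,-0.3, 0,0,0,0,0,0,-0.3, 0,0,0,0,0,0,-0.3]'
python3 - <<'E'
from h import *
go(.6421,.1827,.13)
E
```

```text
t: 44.85
ee_pos: [0.603, -0.1048, 0.1258]
tcp_rot: [-0.001, 0.39, 0.921, -0.0]
contact_force: [-0.8, -0.2, -0.9]
finger_gap: 0.0557
t: 45.35
ee_pos: [0.6029, -0.1048, 0.1257]
tcp_rot: [-0.001, 0.051, 0.999, 0.0]
contact_force: [0.1, -0.8, 0.9]
finger_gap: 0.0556
t: 45.85
ee_pos: [0.6035, -0.1049, 0.1267]
tcp_rot: [-0.0, -0.033, 0.999, 0.0]
contact_force: [0.4, 0.6, -0.4]
finger_gap: 0.0553
t 45.85 pos [ 0.6035 -0.1049  0.1267] jawyaw 93.8 tilt 0.05 gap 0.0553 F [ 0.4  0.6 -0.4]
shift tool mm [-57.3 284.4  -3.3] len 290.2
```

```bash
python3 -m handwheel '[0,0,0,-0.0095,0.0474,0,-0.3, 0,0,0,-0.0095,0.0474,0,-0.3, 0,0,0,-0.0095,0.0474,0,-0.3, 0,0,0,-0.0095,0.0474,0,-0.3, 0,0,0,-0.0095,0.0474,0,-0.3]'
python3 -m handwheel '[0,0,0,-0.0095,0.0474,0,-0.3, 0,0,0,0,0,0,-0.3, 0,0,0,0,0,0,-0.3, 0,0,0,0,0,0,-0.3, 0,0,0,0,0,0,-0.3]'
python3 - <<'E'
from h import *
go(.6421,.1827,.050)
cv2.imwrite('pics/w10.png',env.grab_frame('wrist')[:,:,::-1])
E
```

```text
t: 46.35
ee_pos: [0.6355, 0.1367, 0.1273]
tcp_rot: [0.0, -0.033, 0.999, -0.0]
contact_force: [0.8, -0.1, -0.0]
finger_gap: 0.0561
t: 46.85
ee_pos: [0.6421, 0.1804, 0.1273]
tcp_rot: [-0.0, -0.032, 0.999, -0.001]
contact_force: [0.5, 0.3, 0.3]
finger_gap: 0.0555
t 46.85 pos [0.6421 0.1804 0.1273] jawyaw 93.6 tilt 0.06 gap 0.0555 F [0.5 0.3 0.3]
shift tool mm [-0.2  2.4 77.3] len 77.3
```

View pics/w10.png

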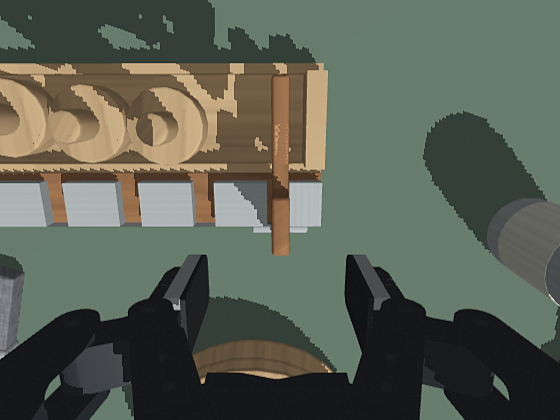

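Tab is at column 281 (jaws 276), about 2 mm off, which agrees with the computed 2.4 mm. Descend and pinch.

```bash
python3 -m handwheel '[0,0,0,0,0.0022,0.025,-0.3, 0,0,0,0,0,0.025,-0.3, 0,0,0,0,0,0.017,-0.3, 0,0,0,0,0,0.010,-0.3, 0,0,0,0,0,0,-0.3]'
python3 -m handwheel '[0,0,0,0,0,0,0.2, 0,0,0,0,0,0,0.6, 0,0,0,0,0,0,1, 0,0,0,0,0,0,1, 0,0,0,0,0,0,1]'
python3 -m handwheel '[0,0,0,0,0,0,1, 0,0,0,0,0,-0.004,1, 0,0,0,0,0,-0.005,1, 0,0,0,0,0,-0.004,1, 0,0,0,0,0,0,1]'
```

```text
t: 47.4
ee_pos: [0.641, 0.1839, 0.0489]
tcp_rot: [-0.001, -0.033, 0.999, -0.0]
contact_force: [0.3, 0.5, -0.1]
finger_gap: 0.0556
t: 47.9
ee_pos: [0.6427, 0.1836, 0.0517]
tcp_rot: [0.001, -0.033, 0.999, -0.0]
contact_force: [-1.0, -3.0, 6.4]
finger_gap: 0.009
t: 48.4
ee_pos: [0.6424, 0.1838, 0.064]
tcp_rot: [0.001, -0.033, 0.999, -0.0]
contact_force: [3.3, -4.2, -1.2]
finger_gap: 0.0089
```

```bash
python3 -m handwheel '[0,0,0,0,-0.006,-0.0007,1, 0,0,0,0,-0.010,0,1, 0,0,0,0,-0.012,0,1, 0,0,0,0,-0.010,0,1, 0,0,0,0,-0.006,0,1]'
python3 -m handwheel '[0,0,0,0,-0.004,0,1, 0,0,0,0,-0.002,0,1, 0,0,0,0,0,0,1, 0,0,0,0,0,0,1, 0,0,0,0,0,0,1]'
python3 - <<'E'
from wov import *
go(.6454,.1327,.064)
wov('w11.png',0,430,0,340,1.7)
E
```

```text
t: 48.9
ee_pos: [0.6452, 0.139, 0.0642]
tcp_rot: [0.0, -0.032, 0.999, -0.0]
contact_force: [4.0, 0.8, -1.9]
finger_gap: 0.0089
t: 49.4
ee_pos: [0.6454, 0.135, 0.0641]
tcp_rot: [0.0, -0.033, 0.999, -0.0]
contact_force: [5.7, -0.3, -1.7]
finger_gap: 0.0086
t 49.4 pos [0.6454 0.135  0.0641] jawyaw 93.8 tilt 0.05 gap 0.0086 F [ 5.7 -0.3 -1.7]
shift tool mm [ 0.1 -2.3  0.1] len 2.3
drift [-0. -0. -0.]
```

View pics/w11.png

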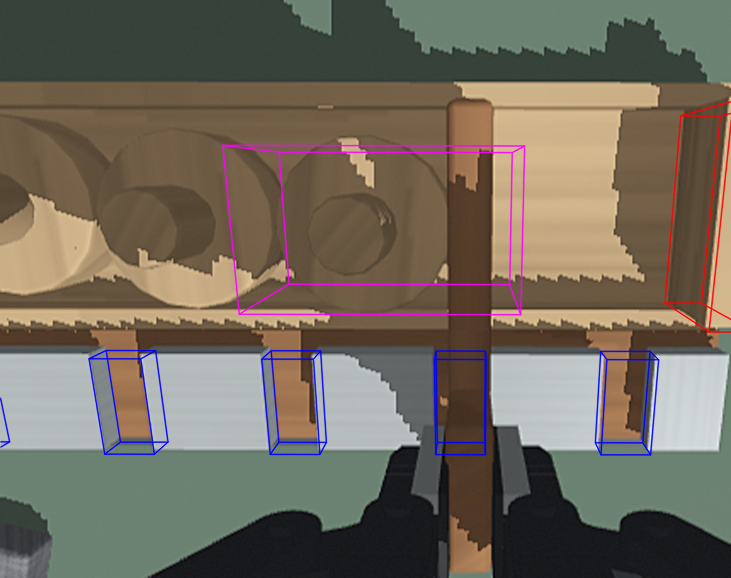

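2.3 mm to go; the notch edge shows just left of the bar. Advance and lower.

```bash
python3 -m handwheel '[0,0,0,0,-0.0022,0,1, 0,0,0,0,0,0,1, 0,0,0,0,0,0.004,1, 0,0,0,0,0,0.004,1, 0,0,0,0,0,0.004,1]'
python3 -m handwheel '[0,0,0,0,0,0,1, 0,0,0,0,0,0,1, 0,0,0,0,0,0,1, 0,0,0,0,0,0,1, 0,0,0,0,0,0,1]'
```

```text
t: 49.95
ee_pos: [0.6455, 0.1332, 0.0518]
tcp_rot: [0.0, -0.033, 0.999, 0.0]
contact_force: [5.9, 1.7, -1.1]
finger_gap: 0.0091
t: 50.45
ee_pos: [0.6455, 0.1332, 0.0517]
tcp_rot: [0.0, -0.033, 0.999, 0.0]
contact_force: [5.1, 0.7, -2.5]
finger_gap: 0.009
```

```bash
python3 -m handwheel '[0,0,0,0,0,0,0.3, 0,0,0,0,0,0,0, 0,0,0,0,0,0,-0.3, 0,0,0,0,0,0,-0.3, 0,0,0,0,0,0,-0.3]'
python3 -m handwheel '[0,0,0,0,0,-0.03,-0.3, 0,0,0,0,0,-0.03,-0.3, 0,0,0,0,0,-0.04,-0.3, 0,0,0,0,0,-0.03,-0.3, 0,0,0,0,0,0,-0.3]'
python3 -m handwheel '[0,0,0,0.03,0,-0.03,-0.3, 0,0,0,0.04,0,-0.03,-0.3, 0,0,0,0.04,0,-0.02,-0.3, 0,0,0,0,0,0,-0.3, 0,0,0,0,0,0,-0.3]'
python3 - <<'E'
from wov import *
env.grab_frame('wrist')
wov('w12.png',0,560,0,420,1.3)
a=env.grab_frame('scene')[:,:,::-1]; cv2.imwrite('pics/s6.png',a); cv2.imwrite('pics/s6c.png',crop(a,240,430,180,300,4))
cv2.imwrite('pics/top6.png',env.grab_frame('top')[:,:,::-1])
E
```

```text
t: 50.95
ee_pos: [0.6447, 0.1327, 0.0518]
tcp_rot: [-0.0, -0.033, 0.999, -0.0]
contact_force: [0.4, -0.1, -0.5]
finger_gap: 0.0556
t: 51.45
ee_pos: [0.648, 0.1333, 0.1875]
tcp_rot: [0.004, -0.033, 0.999, 0.001]
contact_force: [0.3, 0.2, 0.3]
finger_gap: 0.0554
t: 51.95
ee_pos: [0.5352, 0.1256, 0.2625]
tcp_rot: [0.001, -0.033, 0.999, 0.0]
contact_force: [0.6, 0.2, 0.0]
finger_gap: 0.0554
drift [ 0.31 -0.01 -0.47]
```

View pics/w12.png

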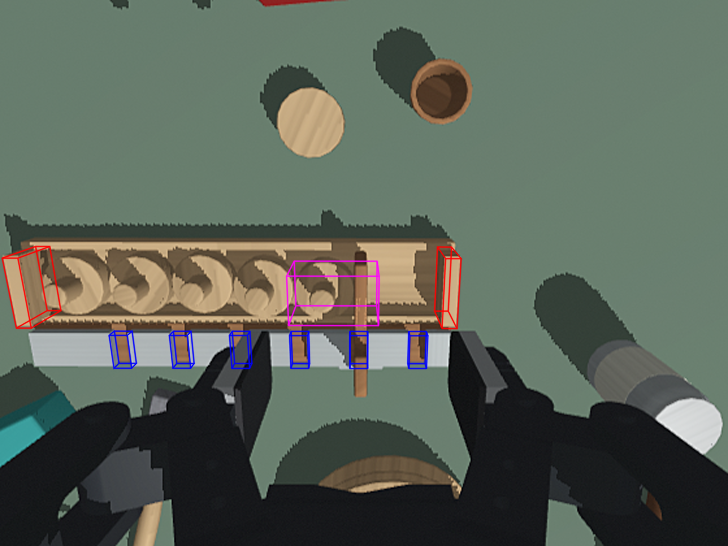

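View pics/s6c.png

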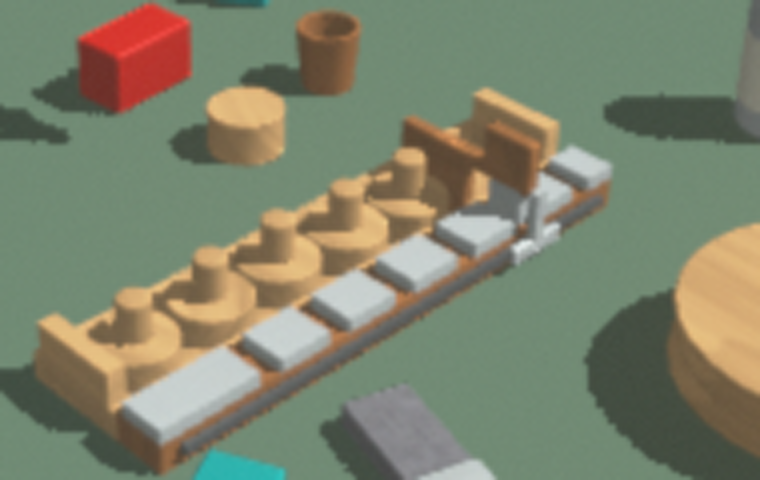

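View pics/s6.png

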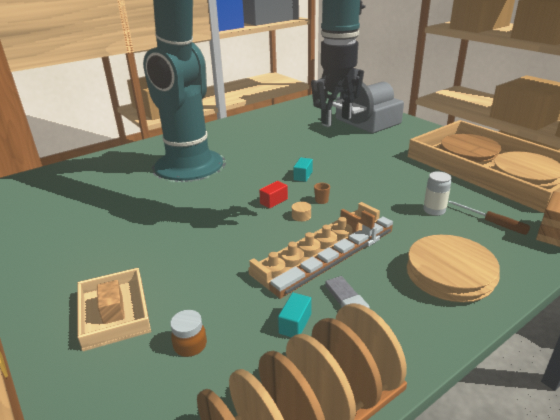

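```bash
python3 - <<'E'
from h import *
m=env.camera_model('scene'); p=[.6068,-.1356,.0625]
o=[]
for src,k,x0,y0 in [('pics/scene0.png',0,270,215),('pics/s6.png',4,330,190)]:
    for dz in (0,.009):
        a=crop(cv2.imread(src),x0,x0+60,y0,y0+60,6); off=np.array([x0-.5+.5/6,y0-.5+.5/6]); y=.063+.05*k
        box(m,a,p,(.038,y-.005,.043+dz),(.072,y+.005,.077+dz),(0,255,0),6,off)
        box(m,a,p,(-.026,y-.005,.007+dz),(.026,y+.005,.053+dz),(255,0,0),6,off); o.append(a)
cv2.imwrite('pics/seat.png',np.vstack([np.hstack(o[:2]),np.hstack(o[2:])])[:, :])
E
python3 -c "
import cv2;a=cv2.imread('pics/seat.png');cv2.imwrite('pics/seat.png',cv2.resize(a,(590,590)))"
```

```text
(no output)
```

View pics/seat.png

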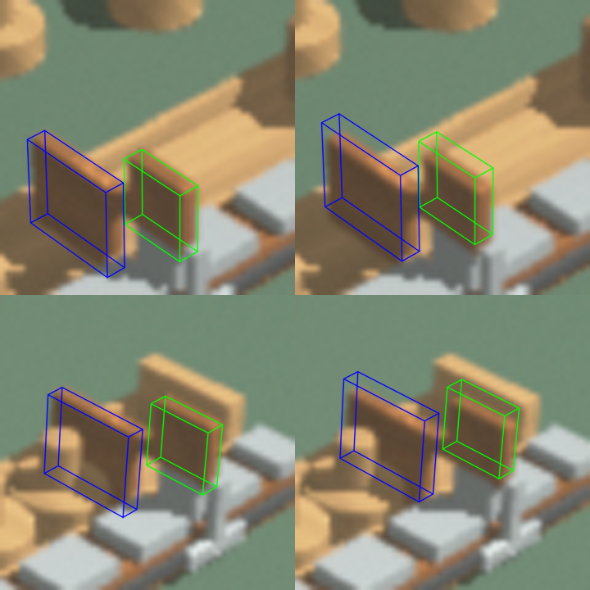

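The stop matches the "seated" overlay in notch 5 (left column), not the 9 mm raised one. Lids are flat, the block is in the box and the bystanders are unmoved. Handing in.

```bash
python3 - <<'E'
from h import *
cv2.imwrite('pics/fin.png',crop(env.grab_frame('wrist')[:,:,::-1],0,370,170,300,2.1))
E
```

```text
(no output)
```

View pics/fin.png

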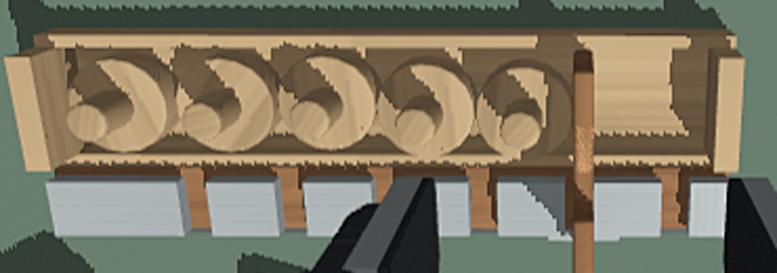

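```bash
python3 -c "
from plant import env
print(env.hand_in(), env.get_state()['t'])"
```

```text
the job is handed in; nothing more can be done
the job is handed in; nothing more can be done
```

The job is done and handed in at about 52 s of the 210 s allowed; the hand-in reports no verdict.

**What I did:** I put the sanding block in the tool box and moved the stop to the last notch. I then set all five knobbed lids in the trough and brought the stop back into notch 5, which closes up the row of five.

**Last checks:**
- **Lids:** the final wrist picture shows five lids flat and knob up in one row between the closed wall and the paddle.
- **Stop:** the scene overlay fits the fully seated stop in notch 5, not the 9 mm raised position. The pinch height of 51.7 mm was the same as it had been in the last notch.
- **Block and bystanders:** the scene picture shows the block in the box and the cup, offcut, tin and jar where they were. I judged this by eye and did not measure them again.

**Disagreement between cameras:** the top camera put the rack about 2.5 mm to −y of the scene and wrist cameras, and about 4 mm from where I gripped the stop. I used the stop grip to settle the rack's position. The first two wrist pictures, taken while the arm was still moving, were also off and were retaken.

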